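Fit up the mincer head with the collar hidden in the parts tub

ROBOT

A 7-joint arm with a two-finger parallel gripper is mounted at the origin on the work surface. World frame = base frame: x ahead of the robot, y to its left, z up, the work surface at z = 0. Lengths are in m, angles in rad, forces in N, time in s.
With the tool pointing down it reaches from about 0.4 to 0.875 m from the base axis. Payload 19.3 kg.
Tool frame: the origin (TCP) lies at the centre of the arm's flange, where the gripper is bolted on; the fingertips stand 173 mm ahead of it and the grasp point (between the pads) lies 155 mm ahead of it (bot.grip_point_offset is the distance from the TCP to the grasp point, in m); z points along the fingers, x is the direction in which the jaws open and shut, and the axes are right-handed (so a half turn about z gives the same grasp; the last joint's range is limited). The gripper opens to 85 mm and grips with 20 to 120 N. Pads are 22 mm wide; open, the fingers measure 114 mm over their backs; the gripper's body (76 mm by 85 mm) begins 54 mm behind the grasp point. The pads swing forward as they close: fully open they stand 13 mm farther back than shut.
Start: joints at [-1.245, 0.521, -0.036, 1.599, 0.021, 1.021, -0.113], TCP at [0.241, 0.577, 0.405] pointing down, gripper open.
Joint ranges: [-2.91, 2.91], [-0.3, 2.13], [-1.5, 1.42], [0.17, 2.43], [-1.26, 4.41], [0.16, 1.93], [-2.52, 2.52]. Speed limits (rad/s): [1.89, 1.89, 2.39, 2.39, 3.01, 3.01, 3.01].

INTERFACE

Orientations are given as [roll, pitch, yaw] about the fixed x, y, z axes, in that order (R = Rz(yaw) Ry(pitch) Rx(roll)).
In Python, from workcell import bot gives the robot as it stands.
- The arm moves only by the tool step_arm, never from a script. Its argument "plan" is a list that holds one entry, the list of rows, each a list of 4 numbers: the shift along the world's x, y, z in cm, then the turn about the world's z in rad. A call has 1 to 12 rows; each row is the pose to reach, as a shift and turn from the pose measured when the call began; what a row does not reach only later rows make up. A row lasts 1/12 s, in which the tool goes at most 41.7 mm and 7.16 degrees, less where a joint would pass 70% of its speed; a pose out of reach is approached as far as the arm can. A call with a gripper value outside its range is refused whole. "jaw" is the closure, from 0 (fully open) to 1 (shut), set as the call begins (left out, the last holds). The fingers move at their own pace and stop on an object; "force" is the grip in N (left out, the last holds). Time passes only in rows, so rows that repeat a pose let the fingers close. It gives the time, the measured TCP pose, the force and the opening at its end, in the units of the state.
- bot.observe(): the state, without advancing time (a new reading comes with each control period).
- bot.grab_frame(name): name is "scene" or "top" or "wrist"; returns a dict with "pixels" (400x640x3 uint8, blue, green, red), "mtx" (3x3 intrinsics, pixels), "R" (3x3) and "t" (3): a world point X has camera coordinates R X + t. Camera axes: x right, y down, z forward; pixel columns grow to the right and rows downward; lengths in m; the calibration is good to about 2 mm. A picture is of the moment at which its call begins. There is no depth.
- bot.job_done(): hands the job in, once; it reports no verdict.
The state is a dict: "clock": time; "qpos": joint angles; "qd": joint speeds; "joint_efforts": joint torques, N m; "position": TCP position; "tool_rot": TCP orientation; "force": force on the tool from outside, world axes, zero at the start; "moment": the same for the moment, N m; "grip_width": finger opening in m.
Only numpy, scipy, OpenCV 4.12 (cv2) and the standard library are available. Lean on these libraries where they do the work, as an engineer would, in place of code of your own. Each camera call takes 0.05 s, during which the arm holds its last target.

TASK

Fit up the mincer head that stands on end on the counter: slide all the perforated plates from the red board down over its upright spindle, face up as they lie, in any order. Then take the lid off the black tub, feel across its floor for the one loose collar, lift it out and slide it down the spindle so that it rests on top of the plates. Finish with the lid fully home on the tub again, and leave the bell, the knife sharpener and the brush where they are.

Things in the scene. Friction and masses are not known exactly. Their poses are not given: they have to be found in the camera images.
- head: Cast aluminium mincer head, fixed, standing on end: flange 104 mm across, barrel 82 mm across up to a flat shoulder 50 mm above the counter, and in its middle an upright steel spindle 24 mm in diameter, its tapered top 110 mm above the counter. Origin on the spindle's axis at counter height, z up. A feed throat (top below 50 mm) sticks out 98 mm along its +x.
- shoulder (a point): Point on the spindle's axis at the height of the shoulder, where the first plate comes to rest.
- board: Red plastic cutting board, fixed, 300 mm along its x, 320 mm along y, 10 mm thick, origin at the centre of its underside. There is room on it for the tub's lid once the plates are gone.
- tub: Deep black opaque plastic tub, fixed: outside 212 mm along its x, 262 mm along y, 75 mm high; walls 6 mm, flat floor 6 mm thick (inside 200 x 250 mm, 69 mm deep), closed by the lid. Origin at the centre of its underside, z up.
- tub_in (a point): Centre of the tub's inner floor, with the tub's axes. On this floor, otherwise empty, lies flat one loose dark steel collar: a ring 50 mm in outer diameter, 20 mm high, bore 28 mm, about 220 g. Its place is not reported, it must be found: its centre starts within 50 mm along x and 70 mm along y of this point, and it slides when pushed.
- tub_rim (a point): Centre of the tub's mouth, at the height of its rim, with the tub's axes.
- lid: Loose grey lift-off lid of the tub, 250 g: plate 216 mm along its x, 266 mm along y, 6 mm thick, with a plug 192 x 242 mm reaching 8 mm below the plate into the tub's mouth (4 mm play). Origin at the centre of the plate's underside, at rim height when fully home; z up. On top an upright black grip bar, 80 mm long along x, 16 mm thick along y, from 6 mm to 36 mm above the origin.
- plate1: Loose perforated steel mincer plate lying flat: disc 62 mm in diameter, 12 mm thick, with a 28 mm bore in the middle; about 180 g. Origin at the centre of its underside, z up. One of one to three alike; absent ones read None.
- plate2: Loose perforated steel mincer plate lying flat: disc 62 mm in diameter, 12 mm thick, with a 28 mm bore in the middle; about 180 g. Origin at the centre of its underside, z up. One of one to three alike; absent ones read None.
- plate3: Loose perforated steel mincer plate lying flat: disc 62 mm in diameter, 12 mm thick, with a 28 mm bore in the middle; about 180 g. Origin at the centre of its underside, z up. One of one to three alike; absent ones read None.
- bell: Brass counter bell, 84 mm across, 62 mm high, a bystander; origin at the centre of its underside.
- sharpener: White upright knife sharpener, foot 60 x 50 mm, 106 mm high, a bystander; origin at the centre of its underside.
- brush: White brush 200 mm long lying along its x, a bystander; origin under its middle.
Mind the look-alikes: they are no part of the job. Of the things that look like the head, the middle-sized one is meant.

How it is judged:
On the way, in this order (a step that is already met when the one before it is completed fails the run):
1. every plate present is down on the spindle and let go (horizontal distance between each of plate1, plate2, plate3 and shoulder below 0.006 m and z of plate1 in the frame of shoulder between -0.003 and 0.028 m and angle between each of plate1, plate2, plate3's own z axis and vertical below 0.1 rad and z of plate2 in the frame of shoulder between -0.003 and 0.028 m and z of plate3 in the frame of shoulder between -0.003 and 0.028 m and contact force between the fingers and plate1 below 0.2 N and contact force between the fingers and plate2 below 0.2 N and contact force between the fingers and plate3 below 0.2 N), for 0.2 s.
2. the collar is down on the spindle, on top of the plates (horizontal distance between each of collar_mid, plate1, plate2, plate3 and shoulder below 0.006 m and z of collar_mid in the frame of shoulder between 0.015 and 0.049 m and z of collar_mid in the frame of plate1 above 0.015 m and z of collar_mid in the frame of plate2 above 0.015 m and z of collar_mid in the frame of plate3 above 0.015 m and z of plate1 in the frame of shoulder between -0.003 and 0.028 m and angle between each of plate1, plate2, plate3's own z axis and vertical below 0.1 rad and z of plate2 in the frame of shoulder between -0.003 and 0.028 m and z of plate3 in the frame of shoulder between -0.003 and 0.028 m), for 0.2 s.
At the end, for the whole second after the job is handed in: All plates lie level, face up, on the spindle (within 6 mm of its axis, undersides at most 28 mm above the shoulder), the collar rests on top of them (its middle within 6 mm, at most 49 mm up), and the lid is home on the tub (8 mm sideways, 3 mm in height, level); all at rest (all of step 2 and horizontal distance between lid and tub_rim below 0.008 m and z of lid in the frame of tub_rim between -0.003 and 0.003 m and angle between lid's own z axis and vertical below 0.05 rad and linear speed of lid below 0.02 m/s); the robot touches nothing.
It fails at once if a bystander (bell) is shifted by more than 40 mm (distance of bell from where it was at the start of the episode above 0.04 m).
It fails at once if a bystander (sharpener) is shifted by more than 40 mm (distance of sharpener from where it was at the start of the episode above 0.04 m).
It fails at once if a bystander (brush) is shifted by more than 40 mm (distance of brush from where it was at the start of the episode above 0.04 m).
Of plate1, plate2, plate3 only 1 to 3 are there at a start; the rules pass over those that are not, and their reading is None.
At some moment in a run one of plate1, plate2, plate3 may be knocked a few centimetres aside while the robot is not near it.
It also fails if it takes over 210 s, if anything falls off the work surface, if the arm or the gripper's body presses on something with over 40 N, if the wrist force passes 120 N, or if a joint passes its speed limit or range.

## Working session

There is one attempt and no reset: what is moved stays moved. The work goes in short steps, Python scripts to look and compute and a tool call to move; the robot and the scene stay as the last step left them, time stands still between calls to the robot, and variables do not carry over. Pictures are saved under pics/ and viewed, and the job is handed in when it is done.

Besides the shell and the picture viewer there is one more tool, called as name([rows], argument=value, ...), one row to a line, values as JSON. step_arm: Moves the arm, as the interface text tells. Its arguments: {"type":"object","properties":{"plan":{"type":"array"},"jaw":{"type":"number"},"force":{"type":"number"}},"required":["plan"]}

```bash
mkdir -p pics; ls; cat > h.py <<'E'
import numpy as np, cv2
from workcell import bot
def shot(n,f):
    d=bot.grab_frame(n); cv2.imwrite('pics/'+f,d['pixels']); np.savez('pics/'+f[:-4]+'.npz',**{k:np.array(d[k]) for k in ('pixels','mtx','R','t')}); return d
def load(f):
    return dict(np.load('pics/'+f+'.npz'))
def ray(d,u,v,z):
    R,t=np.array(d['R']),np.array(d['t']).ravel(); c=-R.T@t
    w=R.T@np.linalg.solve(np.array(d['mtx']),[u,v,1.]); return c+w*(z-c[2])/w[2]
def proj(d,X):
    p=np.array(d['mtx'])@(np.array(d['R'])@np.array(X)+np.array(d['t']).ravel()); return p[:2]/p[2]
E
python3 - <<'E'
from h import *
print(bot.observe())
for n in ('scene','top','wrist'):
    d=shot(n,n+'0.png'); R=np.array(d['R']);print(n,-R.T@np.array(d['t']).ravel(),d['mtx'][0],R[2])
E
```

```text
pics
{'clock': 0.0, 'qpos': array([-1.24517223,  0.52205653, -0.03633704,  1.59996249,  0.02121186,
        1.02109991, -0.11279939]), 'qd': array([ 0.00135522, -0.00028684,  0.00012533,  0.00142285,  0.00116077,
        0.00252151,  0.00147921]), 'joint_efforts': array([-3.57383260e-04, -9.27084732e+01,  1.98006526e+00, -3.69927621e+01,
        1.78903830e-02,  8.42278154e-03,  1.19026681e-04]), 'position': array([0.24095009, 0.57655463, 0.40411532]), 'tool_rot': array([3.14150705e+00, 1.13766384e-03, 1.17497656e+00]), 'force': array([ 0.64529508, -0.62966701, -0.33665812]), 'moment': array([-0.04358653,  0.00174859,  0.03366498]), 'grip_width': 0.08542477132391108}
scene [ 0.78338287 -0.54798192  0.68149422] [368.5921888    0.         318.25211995] [-0.34717028  0.66756603 -0.6586565 ]
top [0.26191671 0.03736596 1.23643719] [484.49332343   0.         319.04098506] [ 0.15770705 -0.01124108 -0.98742196]
wrist [0.1721095  0.60592177 0.37371281] [299.78892331   0.         323.66268127] [ 0.26761313 -0.11374607 -0.95678892]
```

View pics/scene0.png

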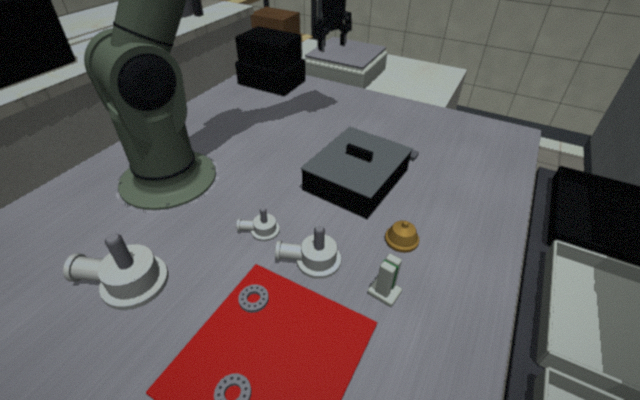

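View pics/top0.png

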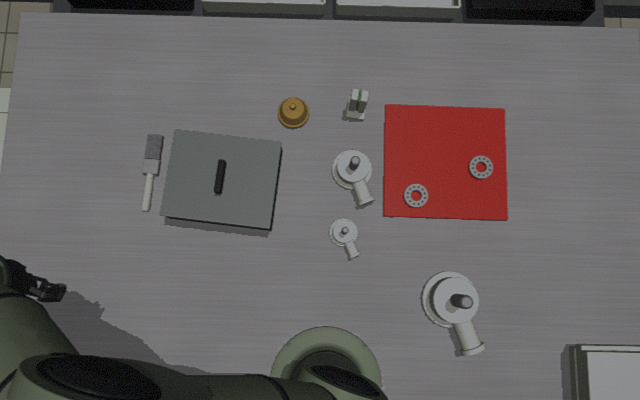

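View pics/wrist0.png

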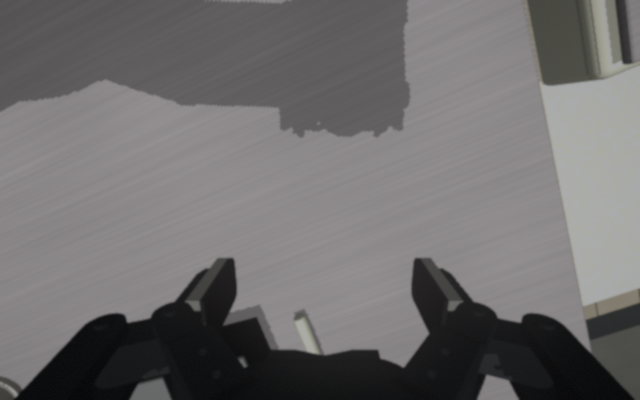

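Scene: three heads in the top view: large (452,300), middle (352,170), small (344,232). The middle one is the target. The two plates on the board are at (416,195) and (481,167), the lid grip bar is at (220,176), the bell at (293,112), the sharpener at (358,105) and the brush at (152,172). Measuring next, with a crop.

```bash
python3 - <<'E'
from h import *
d=load('top0'); im=d['pixels']
cv2.imwrite('pics/crop1.png',cv2.resize(im[80:270,290:520],None,fx=3.4,fy=3,interpolation=cv2.INTER_CUBIC)[:600,:800])
hsv=cv2.cvtColor(im,cv2.COLOR_BGR2HSV)
red=((hsv[...,0]<8)|(hsv[...,0]>172))&(hsv[...,1]>150)&(hsv[...,2]>80)
red=red.astype(np.uint8)
n,l,s,c=cv2.connectedComponentsWithStats(red); i=1+s[1:,4].argmax(); m=(l==i).astype(np.uint8)
cs,h=cv2.findContours(m,cv2.RETR_CCOMP,cv2.CHAIN_APPROX_NONE)
o=max(cs,key=cv2.contourArea); b=cv2.boxPoints(cv2.minAreaRect(o)); P=[ray(d,*p,.01) for p in b]
print('board',np.round(P,3),np.round(np.mean(P,0),3))
for q,hh in zip(cs,h[0]):
    if hh[3]>=0 and cv2.contourArea(q)>150:
        e=cv2.fitEllipse(q); 
        print('plate',e,ray(d,*e[0],.018))
# spindle ends of middle head 
sc=load('scene0')
for X in [(352,170)]: print(ray(d,*X,.05), proj(sc,ray(d,*X,.05)))
# lid: 
bar=(hsv[...,2]<45).astype(np.uint8); n,l,s,c=cv2.connectedComponentsWithStats(bar)
for k in range(1,n):
    if s[k,4]>100 and 150<c[k][0]<290 and c[k][1]<240: 
        q=np.argwhere(l==k)[:,::-1].astype(np.float32); print('bar',s[k],c[k],cv2.minAreaRect(q),ray(d,*c[k],.105))
for k,(u,v,z) in dict(bell=(293,108,.05),sh=(357,112,.0),brush=(151,172,.01)).items(): print(k,ray(d,u,v,z))
E
```

```text
board [[ 0.41  -0.138  0.01 ]
 [ 0.709 -0.147  0.01 ]
 [ 0.708 -0.476  0.01 ]
 [ 0.408 -0.456  0.01 ]] [ 0.559 -0.304  0.01 ]
plate ((415.63018798828125, 195.089599609375), (25.798553466796875, 26.46921157836914), 106.98539733886719) [ 0.46586286 -0.22324484  0.018     ]
plate ((480.5034484863281, 166.7501983642578), (25.072391510009766, 26.54940414428711), 102.86780548095703) [ 0.54383905 -0.39228161  0.018     ]
[ 0.5206638  -0.05734119  0.05      ] [314.4472375 244.1726899]
bar [203   8  73  10 194] [235.21134021  14.19587629] ((238.80380249023438, 14.393754959106445), (72.41289520263672, 6.894909381866455), 4.68589973449707) [0.90136134 0.24396416 0.105     ]
bar [168 150 114  81 255] [242.10588235 210.05098039] ((240.61715698242188, 210.68272399902344), (63.20330810546875, 131.3697052001953), 59.3354377746582) [0.40663117 0.20456092 0.105     ]
bar [214 160  12  34 255] [219.63921569 176.55686275] ((219.6621551513672, 176.52703857421875), (7.726752281188965, 33.70178985595703), 9.462322235107422) [0.48556837 0.26133795 0.105     ]
bell [0.67888342 0.09484094 0.05      ]
sh [ 0.68959    -0.07322771  0.        ]
brush [0.5122867  0.45669586 0.01      ]
```

```bash
python3 - <<'E'
from h import *
d=load('scene0'); im=d['pixels']
cv2.imwrite('pics/crop2.png',cv2.resize(im[190:310,220:420],None,fx=4,fy=4,interpolation=cv2.INTER_CUBIC))
d=load('top0'); im=d['pixels']
cv2.imwrite('pics/crop3.png',cv2.resize(im[110:240,130:300],None,fx=4,fy=4,interpolation=cv2.INTER_CUBIC))
E
```

```text
(no output)
```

View pics/crop1.png

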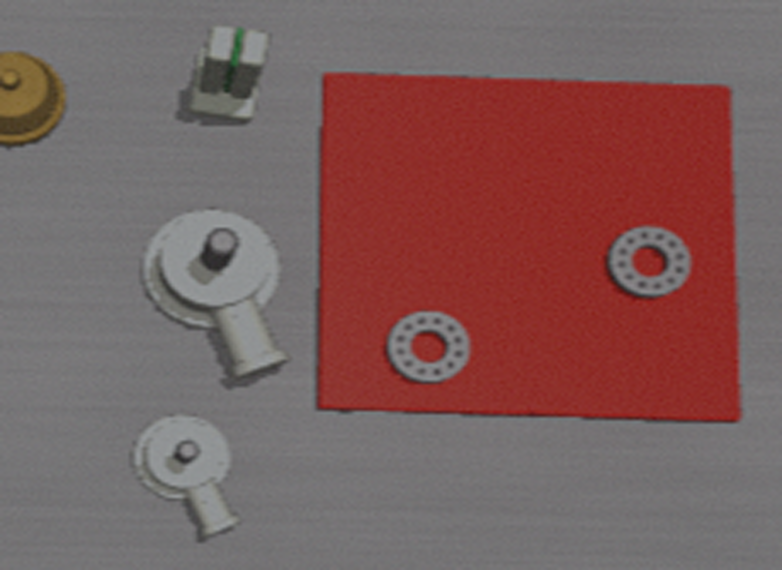

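View pics/crop2.png

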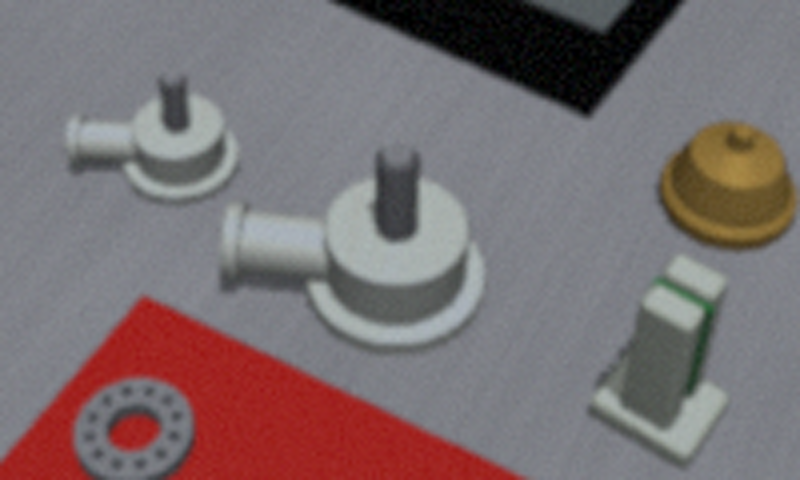

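View pics/crop3.png

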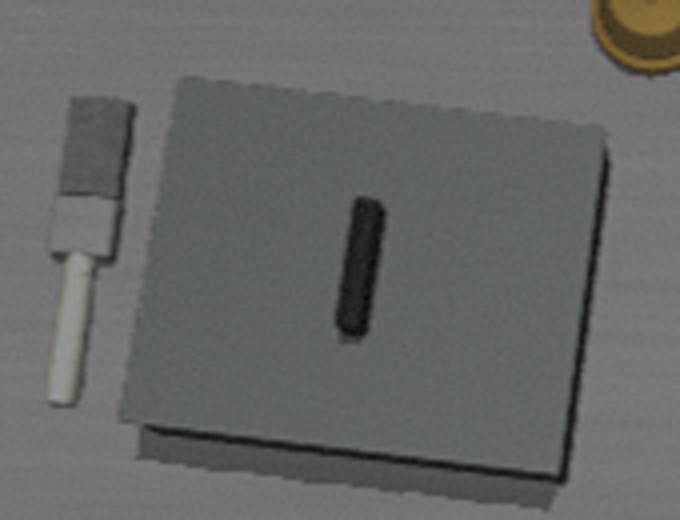

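Middle head confirmed (barrel/spindle proportions match, two plates with bores clearly seen). The spindle comes from two views next, while I start moving towards plate A (0.466,-0.223).

step_arm([
  [[25, -37, 0, -0.6], [25, -37, 0, -0.6], [25, -37, 0, -0.6], [25, -37, 0, -0.6], [25, -37, 0, -0.6], [25, -37, 0, -0.6], [25, -37, 0, -0.6], [25, -37, 0, -0.6], [25, -37, 0, -0.6], [25, -37, 0, -0.6], [25, -37, 0, -0.6], [25, -37, 0, -0.6]],
])

```text
clock: 1.15
position: [0.4937, 0.2009, 0.4044]
tool_rot: [3.139, 0.001, 0.568]
force: [-0.5, -0.2, -0.3]
grip_width: 0.085
```

```bash
python3 - <<'E'
from h import *
from scipy.optimize import least_squares
a=load('top0'); b=load('scene0')
def show(d,x0,x1,y0,y1,f,n):
    im=cv2.resize(d['pixels'][y0:y1,x0:x1],None,fx=f,fy=f,interpolation=cv2.INTER_CUBIC)
    im=cv2.convertScaleAbs(im,alpha=1.3); cv2.imwrite('pics/'+n,im)
show(a,325,385,140,200,10,'c4.png'); show(b,290,350,218,278,10,'c5.png')
E
```

```text
(no output)
```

View pics/c4.png

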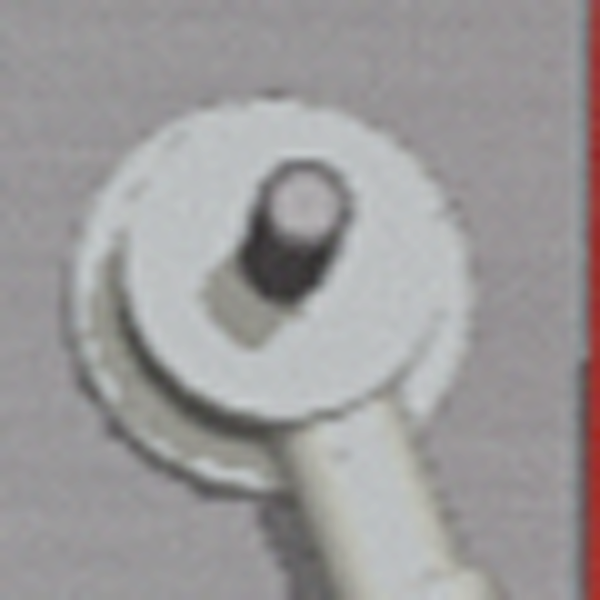

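View pics/c5.png

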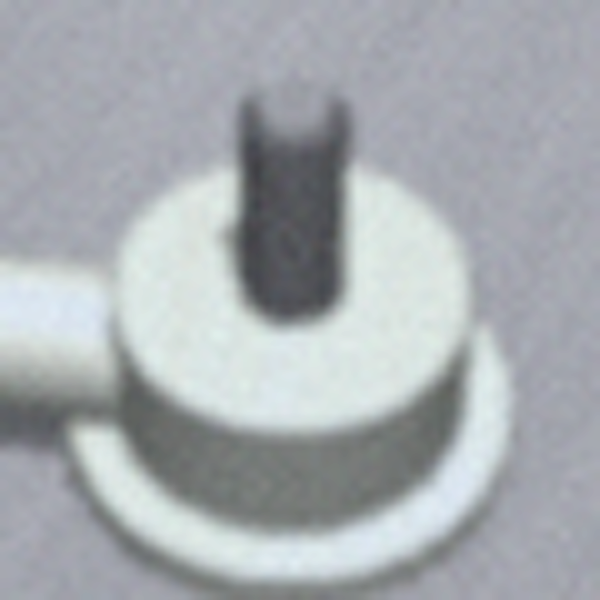

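```bash
python3 - <<'E'
from h import *
a=load('top0'); b=load('scene0')
print('tip top',ray(a,354.95,159.85,.11),'tip scene',ray(b,319.35,228.35,.11))
for S in ([.521,-.059],[.519,-.056]):
  print(S,proj(a,[*S,.05]),proj(b,[*S,.05]),proj(b,[*S,.11]))
# plates in scene
for P in ([.4659,-.2232,.022],[.5438,-.3923,.022]): print(proj(b,P))
im=b['pixels'];hsv=cv2.cvtColor(im,cv2.COLOR_BGR2HSV)
red=(((hsv[...,0]<8)|(hsv[...,0]>172))&(hsv[...,1]>150)&(hsv[...,2]>60)).astype(np.uint8)
cs,h=cv2.findContours(red,cv2.RETR_CCOMP,cv2.CHAIN_APPROX_NONE)
for q in cs:
    if 150<cv2.contourArea(q)<3000: e=cv2.fitEllipse(q); print(e, ray(b,*e[0],.016), ray(b,*e[0],.022))
    elif 30<cv2.contourArea(q)<3000: e=cv2.fitEllipse(q); print('small',e, ray(b,*e[0],.010),ray(b,*e[0],.016),)
im=a['pixels'];hsv=cv2.cvtColor(im,cv2.COLOR_BGR2HSV)
red=(((hsv[...,0]<8)|(hsv[...,0]>172))&(hsv[...,1]>150)&(hsv[...,2]>60)).astype(np.uint8)
cs,h=cv2.findContours(red,cv2.RETR_CCOMP,cv2.CHAIN_APPROX_NONE)
for q in cs:
    if 20<cv2.contourArea(q)<3000: e=cv2.fitEllipse(q); print('top',e, ray(a,*e[0],.016),ray(a,*e[0],.022))
E
```

```text
tip top [ 0.53248202 -0.05937311  0.11      ] tip scene [ 0.53339645 -0.05957537  0.11      ]
[0.521, -0.059] [352.66281285 169.88348048] [314.22677981 244.71320754] [314.39508809 226.16815382]
[0.519, -0.056] [351.45892659 170.63828892] [314.08607844 243.51336794] [314.24683701 224.9715777 ]
[252.66220278 296.77020184]
[231.33387723 391.94043952]
small ((232.0514373779297, 392.51959228515625), (12.08794116973877, 15.827641487121582), 50.556556701660156) [ 0.54110842 -0.3896317   0.01      ] [ 0.54327321 -0.3910466   0.016     ]
small ((253.22886657714844, 297.5282287597656), (6.960964679718018, 11.141634941101074), 76.01752471923828) [ 0.46224948 -0.21822816  0.01      ] [ 0.46511891 -0.2211746   0.016     ]
((253.0062255859375, 297.8292236328125), (29.241817474365234, 32.60960006713867), 64.8272476196289) [ 0.46513877 -0.22198777  0.016     ] [ 0.46800801 -0.22492689  0.022     ]
top ((415.708740234375, 195.03216552734375), (8.001924514770508, 9.15644359588623), 126.78524780273438) [ 0.46635112 -0.22387602  0.016     ] [ 0.46534606 -0.22259168  0.022     ]
top ((480.30010986328125, 166.88662719726562), (7.709258079528809, 8.889496803283691), 144.3887939453125) [ 0.54392804 -0.39244595  0.016     ] [ 0.54254159 -0.39033287  0.022     ]
top ((415.63018798828125, 195.089599609375), (25.798553466796875, 26.46921157836914), 106.98539733886719) [ 0.46619762 -0.22367262  0.016     ] [ 0.46519332 -0.22238928  0.022     ]
top ((480.5034484863281, 166.7501983642578), (25.072391510009766, 26.54940414428711), 102.86780548095703) [ 0.54430181 -0.39298686  0.016     ] [ 0.54291353 -0.39087113  0.022     ]
```

step_arm([
  [[-2.8, -42.4, 0, -0.57], [-2.8, -42.4, 0, -0.57], [-2.8, -42.4, 0, -0.57], [-2.8, -42.4, 0, -0.57], [-2.8, -42.4, 0, -0.57], [-2.8, -42.4, 0, -0.57], [-2.8, -42.4, 0, -0.57], [-2.8, -42.4, 0, -0.57], [-2.8, -42.4, 0, -0.57], [-2.8, -42.4, 0, -0.57], [-2.8, -42.4, 0, -0.57], [-2.8, -42.4, 0, -0.57]],
])

```text
clock: 2.15
position: [0.4647, -0.2269, 0.4044]
tool_rot: [3.138, 0.001, -0.008]
force: [0.1, 0.3, 0.1]
grip_width: 0.0856
```

Spindle axis (0.533,-0.059); the two views agree within 1 mm. Plate A is about (0.466,-0.223) and B about (0.5435,-0.392).

```bash
python3 - <<'E'
from h import *
d=shot('wrist','w1.png'); print(proj(d,[.466,-.223,.022]), bot.observe()['position'],proj(d,[.4647,-.2269,.4044-.155]),proj(d,[.533,-.0593,.11]))
t=shot('top','t1.png')
E
```

```text
[325.59565232 175.427699  ] [ 0.46522196 -0.22469     0.40418516] [325.16329413 279.94700049] [414.18688327 -17.51786427]
```

View pics/w1.png

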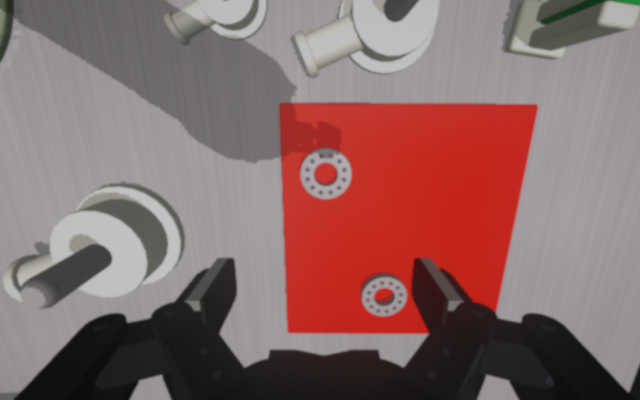

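Wrist view: plate A at (326,174), predicted (325.6,175.4), so the calibration agrees. Descending partway.

step_arm([
  [[0.1, 0.2, -4, 0], [0.1, 0.2, -8, 0], [0.1, 0.2, -12, 0], [0.1, 0.2, -14.4, 0], [0.1, 0.2, -14.4, 0], [0.1, 0.2, -14.4, 0]],
])

```text
clock: 2.75
position: [0.4667, -0.2204, 0.26]
tool_rot: [3.14, 0.003, -0.002]
force: [-0.1, -0.3, 0.7]
grip_width: 0.0856
```

```bash
cat >> h.py <<'E'
def redholes(d,amin=20,amax=40000,zs=(.016,)):
    im=np.array(d['pixels']);hsv=cv2.cvtColor(im,cv2.COLOR_BGR2HSV)
    red=(((hsv[...,0]<8)|(hsv[...,0]>172))&(hsv[...,1]>150)&(hsv[...,2]>60)).astype(np.uint8)
    cs,h=cv2.findContours(red,cv2.RETR_CCOMP,cv2.CHAIN_APPROX_NONE)
    for q,hh in zip(cs,h[0]):
        if amin<cv2.contourArea(q)<amax and len(q)>5:
            e=cv2.fitEllipse(q); print('hole' if hh[3]>=0 else 'blob',np.round(e[0],1),np.round(e[1],1),[np.round(ray(d,*e[0],z)[:2],4) for z in zs])
E
python3 - <<'E'
from h import *
d=shot('wrist','w2.png'); print(bot.observe()['position'],proj(d,[.466,-.223,.022])); redholes(d,300,40000,(.010,.016,.022))
E
```

```text
[ 0.46709117 -0.22084519  0.26120521] [324.4948839  223.72672498]
blob [495.9 388.9] [25.9 44. ] [array([ 0.6265, -0.3931]), array([ 0.6221, -0.3864]), array([ 0.6177, -0.3796])]
blob [324.3 219.2] [29.4 34.7] [array([ 0.4658, -0.2238]), array([ 0.4658, -0.2216]), array([ 0.4659, -0.2195])]
hole [324.4 219.4] [82.5 85.1] [array([ 0.4659, -0.2239]), array([ 0.4659, -0.2217]), array([ 0.466 , -0.2196])]
```

View pics/w2.png

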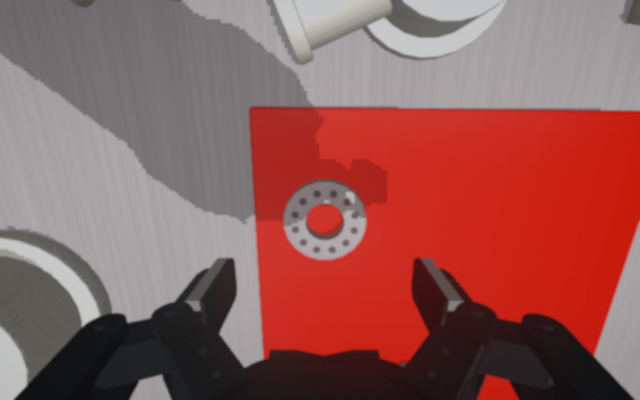

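step_arm([
  [[-0.1, -0.1, -3, 0], [-0.1, -0.1, -5.5, 0], [-0.1, -0.1, -7, 0], [-0.1, -0.1, -7.4, 0], [-0.1, -0.1, -7.4, 0], [-0.1, -0.1, -7.4, 0]],
])

```text
clock: 3.3
position: [0.4667, -0.222, 0.1889]
tool_rot: [3.139, -0.001, -0.003]
force: [0.3, -0.6, -0.3]
grip_width: 0.0855
```

```bash
python3 - <<'E'
from h import *
d=shot('wrist','w3.png'); print(bot.observe()['position'],bot.observe()['force']); d=shot('scene','s3.png')
x,y=map(int,proj(d,[.466,-.222,.03])); cv2.imwrite('pics/s3c.png',cv2.resize(d['pixels'][max(0,y-60):y+50,x-80:x+80],None,fx=5,fy=5,interpolation=cv2.INTER_CUBIC))
E
```

```text
[ 0.46674299 -0.22196317  0.18895463] [-0.5579488   0.22717816  0.71431919]
```

View pics/w3.png

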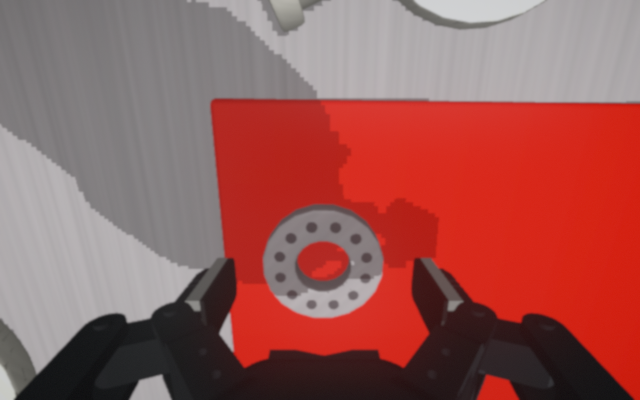

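View pics/s3c.png

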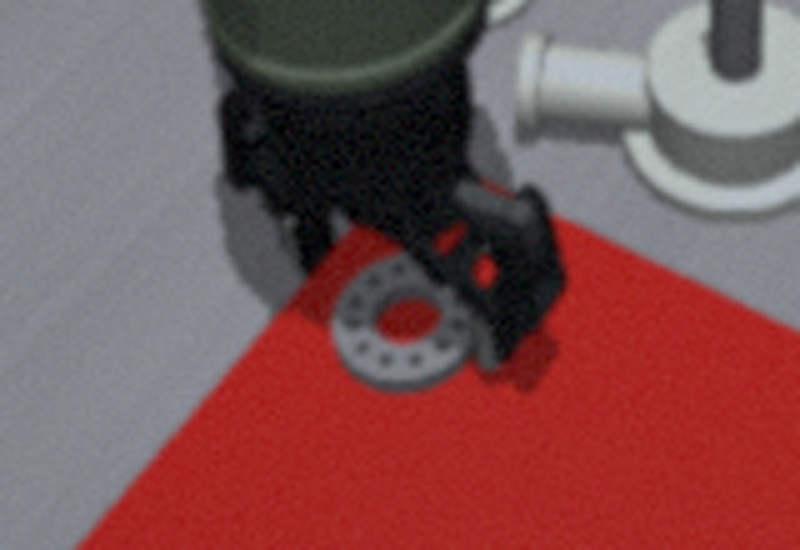

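```bash
python3 - <<'E'
from h import *
d=load('s3'); x,y=map(int,proj(d,[.466,-.222,.03]));y0=max(0,y-60);x0=x-80
for z in (.01,.015,.02,.025,.03):
  print(z,[(np.round(proj(d,[.4667+.043,-.222+s,z])-[x0,y0],1)*5) for s in (-.011,.011)])
w=load('w3')
for z in (.01,.015,.02,.025,.03):
  print(z,[np.round(proj(w,[.4667+.043,-.222+s,z]),1) for s in (-.011,.011)])
E
```

```text
0.01 [array([480.5, 394. ]), array([510.5, 352. ])]
0.015 [array([479.5, 387. ]), array([510., 345.])]
0.02 [array([479. , 380.5]), array([509. , 338.5])]
0.025 [array([478. , 373.5]), array([508. , 331.5])]
0.03 [array([477. , 366.5]), array([507.5, 324.5])]
0.01 [array([401.5, 274.5]), array([404.5, 238. ])]
0.015 [array([403.8, 279.2]), array([407. , 241.8])]
0.02 [array([406.2, 284.3]), array([409.6, 245.9])]
0.025 [array([408.8, 289.6]), array([412.4, 250.2])]
0.03 [array([411.6, 295.3]), array([415.4, 254.8])]
```

Open tips sit about 160 mm ahead of the TCP (173 applies to shut). Going down 9 mm more and closing.

step_arm([
  [[0, 0, -0.5, 0], [0, 0, -0.9, 0], [0, 0, -0.9, 0], [0, 0, -0.9, 0]],
])

```text
clock: 3.73
position: [0.4666, -0.2219, 0.1797]
tool_rot: [3.139, -0.001, -0.003]
force: [0.1, 0.5, 0.1]
grip_width: 0.0853
```

step_arm([
  [[0, 0, 0, 0], [0, 0, 0, 0], [0, 0, 0, 0], [0, 0, 0, 0], [0, 0, 0, 0], [0, 0, 0, 0], [0, 0, 0, 0], [0, 0, 0, 0]],
], jaw=0.5, force=40)

```text
clock: 4.4
position: [0.4665, -0.222, 0.1802]
tool_rot: [3.139, -0.001, -0.003]
force: [-4.3, 2.6, 14.1]
grip_width: 0.0602
```

```bash
python3 - <<'E'
from h import *
o=bot.observe();print(o['position'],o['force'],o['grip_width'])
shot('wrist','w4.png')
d=shot('scene','s4.png')
x,y=map(int,proj(d,[.466,-.222,.03])); cv2.imwrite('pics/s4c.png',cv2.resize(d['pixels'][max(0,y-60):y+50,x-80:x+80],None,fx=5,fy=5,interpolation=cv2.INTER_CUBIC))
E
```

```text
[ 0.46650253 -0.22198042  0.18021253] [-4.2944966   2.55171651 14.12783372] 0.06024402857824289
```

View pics/w4.png

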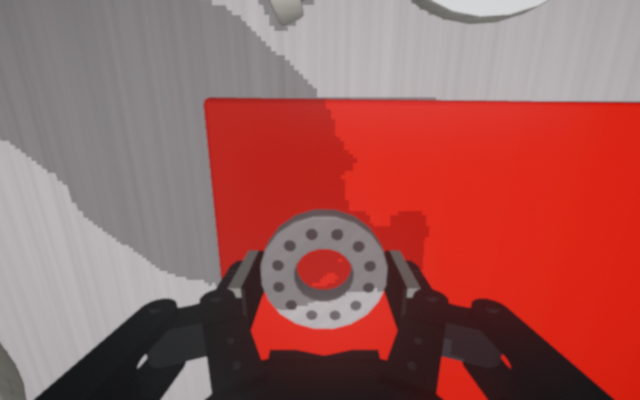

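View pics/s4c.png

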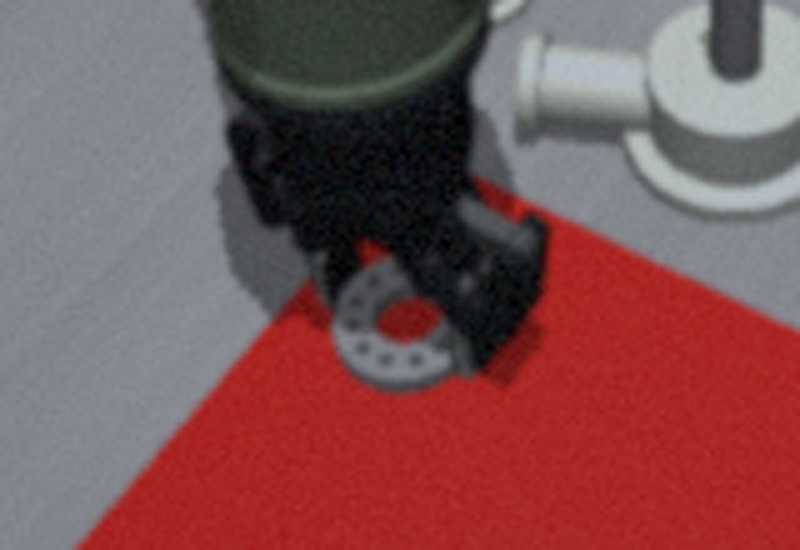

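Plate A sits between the pads (wrist centre about (324,268)). Lifting.

step_arm([
  [[0, 0, 0, 0], [0, 0, 0, 0], [0, 0, 1, 0], [0, 0, 4, 0], [0, 0, 8, 0], [0, 0, 12, 0], [0, 0, 12, 0], [0, 0, 12, 0]],
], jaw=1, force=50)

```text
clock: 5.17
position: [0.4669, -0.2219, 0.3024]
tool_rot: [3.138, -0.005, -0.003]
force: [0.1, 0.2, -1.9]
grip_width: 0.0596
```

```bash
python3 - <<'E'
from h import *
o=bot.observe();print(o['position'],o['force'],o['grip_width'])
shot('wrist','w5.png')
d=shot('scene','s5.png')
t=shot('top','t5.png')
x,y=map(int,proj(d,[.466,-.222,.13])); cv2.imwrite('pics/s5c.png',cv2.resize(d['pixels'][max(0,y-60):y+50,x-80:x+80],None,fx=5,fy=5,interpolation=cv2.INTER_CUBIC))
redholes(t)
E
```

```text
[ 0.46689634 -0.22194918  0.30244297] [ 0.08686529  0.15081023 -1.87297383] 0.05959521402566023
blob [501.8 205.6] [ 9.2 46.4] [array([ 0.4439, -0.4444])]
blob [491.9 118.3] [21.4 41.1] [array([ 0.6757, -0.4275])]
blob [411.6 138.9] [ 63.2 112.8] [array([ 0.6146, -0.2147])]
```

View pics/w5.png

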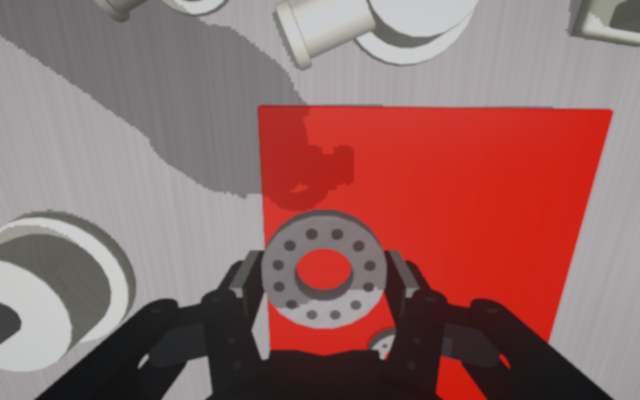

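View pics/s5c.png

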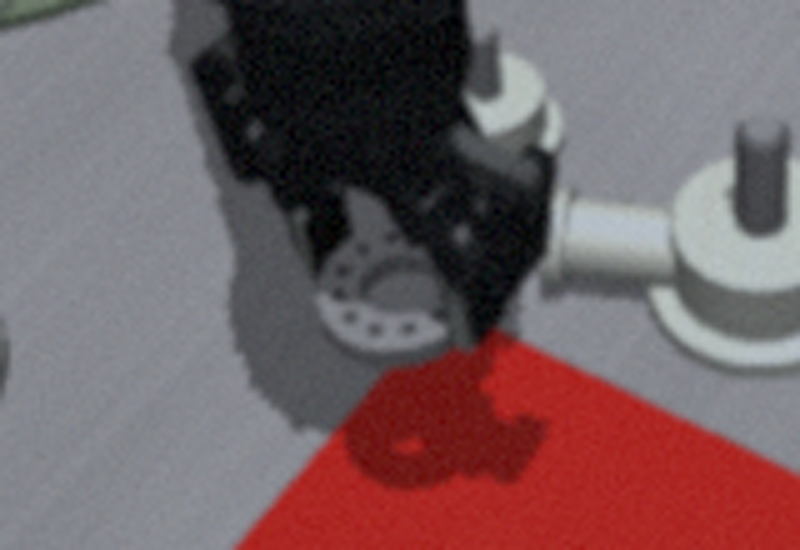

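```bash
python3 - <<'E'
from h import *
for n,z in (('w5',.3024-.158),):
  d=load(n); a=np.linspace(0,2*np.pi,361)
  for off in (-.002,0,.002):
    for zz in (z,z-.012):
      for r in (.031,.014):
        P=np.array([proj(d,[.4669+r*np.cos(t),-.2219+off+r*np.sin(t),zz]) for t in a])
        print(off,round(zz,3),r,P.min(0).round(1),P.max(0).round(1))
  im=cv2.resize(d['pixels'][195:345,244:404],None,fx=5,fy=4,interpolation=cv2.INTER_CUBIC); cv2.imwrite('pics/w5c.png',im)
E
```

```text
-0.002 0.144 0.031 [258.6 219.4] [387.6 333.5]
-0.002 0.144 0.014 [294.  253.7] [352.2 305. ]
-0.002 0.132 0.031 [263.3 211.1] [382.8 318.2]
-0.002 0.132 0.014 [296.1 243. ] [350.  291.3]
0 0.144 0.031 [258.3 215.2] [387.9 330.3]
0 0.144 0.014 [293.9 249.8] [352.3 301.6]
0 0.132 0.031 [263.  207.2] [383.  315.1]
0 0.132 0.014 [296.  239.4] [350.1 288. ]
0.002 0.144 0.031 [258. 211.] [388.1 327. ]
0.002 0.144 0.014 [293.8 245.8] [352.4 298. ]
0.002 0.132 0.031 [262.8 203.3] [383.2 312. ]
0.002 0.132 0.014 [295.9 235.7] [350.2 284.7]
```

View pics/w5c.png

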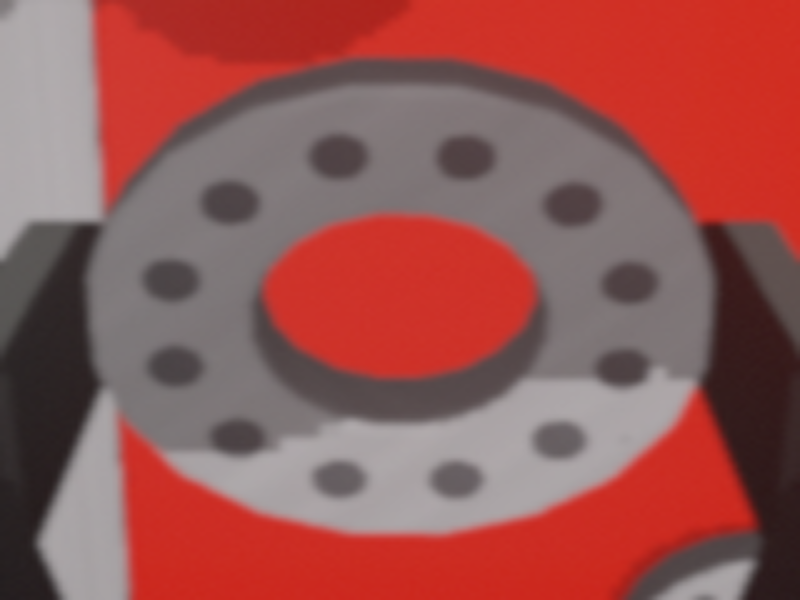

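Plate held level, centred within about 1-2 mm. Carrying it over the spindle.

step_arm([
  [[1.5, 4, 0.5, 0], [3, 8, 0.5, 0], [4.8, 12, 0.5, 0], [6.6, 16.3, 0.5, 0], [6.6, 16.3, 0.5, 0], [6.6, 16.3, 0.5, 0], [6.6, 16.3, 0.5, 0]],
])

```text
clock: 5.9
position: [0.532, -0.0584, 0.3034]
tool_rot: [3.139, 0.002, -0.002]
force: [-1.0, -1.0, -0.3]
grip_width: 0.0594
```

```bash
python3 - <<'E'
from h import *
o=bot.observe();print(o['position'],o['force'],o['grip_width'])
d=shot('wrist','w6.png'); print(proj(d,[.533,-.0593,.11]))
cv2.imwrite('pics/w6c.png',cv2.resize(d['pixels'][195:345,244:404],None,fx=5,fy=4,interpolation=cv2.INTER_CUBIC))
d=shot('scene','s6.png')
x,y=map(int,proj(d,[.533,-.059,.12])); cv2.imwrite('pics/s6c.png',cv2.resize(d['pixels'][y-60:y+50,x-80:x+80],None,fx=5,fy=5,interpolation=cv2.INTER_CUBIC))
t=shot('top','t6.png')
E
```

```text
[ 0.53195908 -0.05841469  0.30335394] [-1.00728149 -0.98020444 -0.29335751] 0.059408747211545786
[327.1336558  247.20399367]
```

View pics/w6c.png

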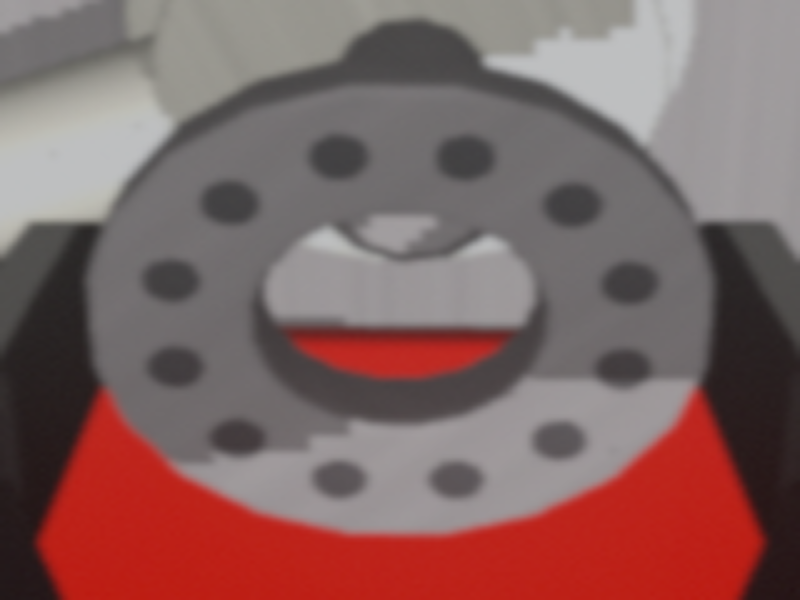

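View pics/s6c.png

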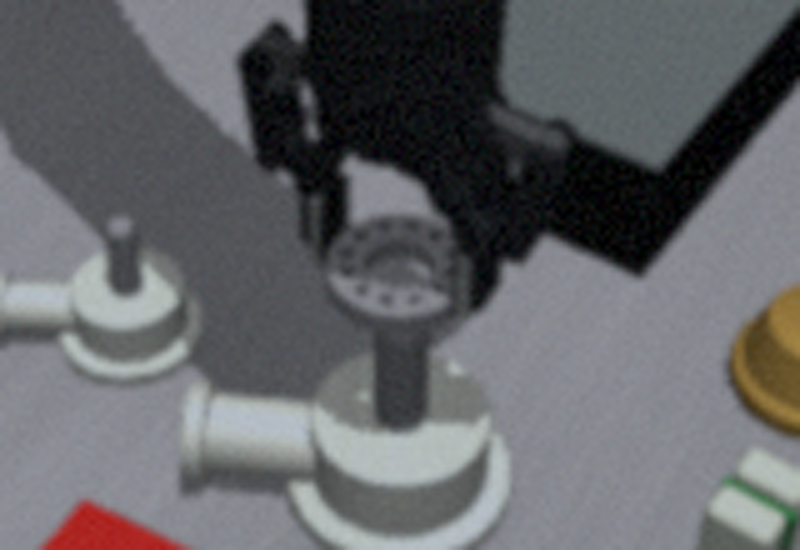

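View pics/t6.png

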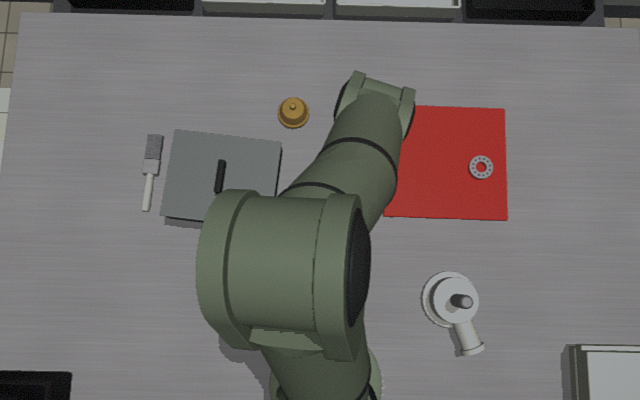

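Spindle tip appears just right of plate centre (about 0.9 mm in x). Correcting and lowering gently over the tip.

step_arm([
  [[0.1, -0.05, -0.5, 0], [0.1, -0.05, -1, 0], [0.1, -0.05, -1.5, 0], [0.1, -0.05, -2, 0], [0.1, -0.05, -2.4, 0], [0.1, -0.05, -2.8, 0], [0.1, -0.05, -2.8, 0], [0.1, -0.05, -2.8, 0]],
])

```text
clock: 6.72
position: [0.5327, -0.0605, 0.2759]
tool_rot: [3.139, 0.002, -0.005]
force: [-0.1, 0.2, -1.1]
grip_width: 0.0596
```

```bash
python3 - <<'E'
from h import *
o=bot.observe();print(o['position'],o['force'],o['grip_width'])
d=shot('wrist','w7.png')
cv2.imwrite('pics/w7c.png',cv2.resize(d['pixels'][195:345,244:404],None,fx=5,fy=4,interpolation=cv2.INTER_CUBIC))
d=shot('scene','s7.png')
x,y=map(int,proj(d,[.533,-.059,.12])); cv2.imwrite('pics/s7c.png',cv2.resize(d['pixels'][y-60:y+50,x-80:x+80],None,fx=5,fy=5,interpolation=cv2.INTER_CUBIC))
E
```

```text
[ 0.53266079 -0.06053138  0.27587202] [-0.12327317  0.2431138  -1.13890526] 0.05962693828879886
```

View pics/w7c.png

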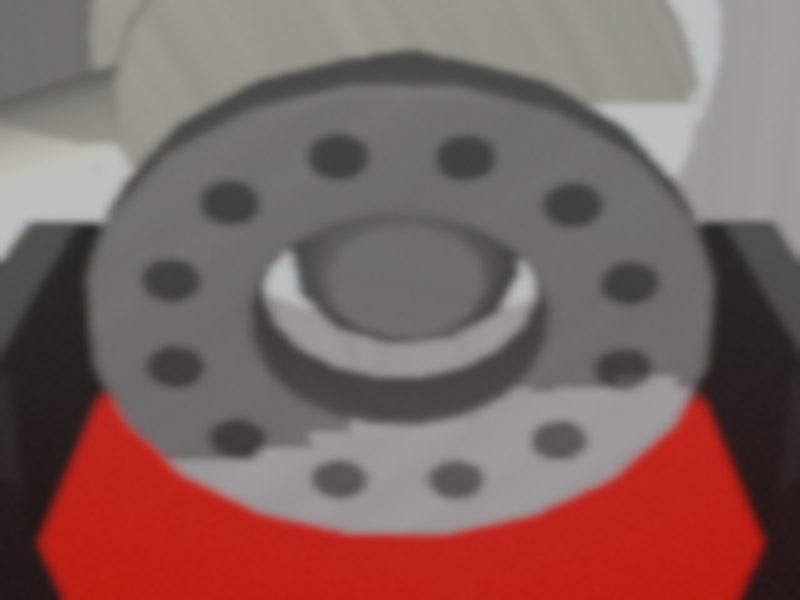

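View pics/s7c.png

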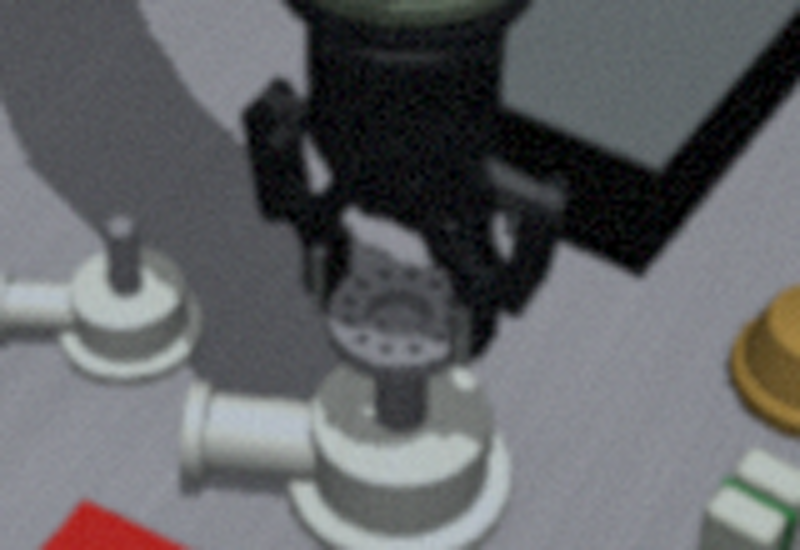

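The tip is 0.8 mm right and about 3 mm toward +y of the bore centre. Correcting, then sliding down to ~6 mm above the shoulder.

step_arm([
  [[0.07, 0.28, 0, 0], [0.07, 0.28, 0, 0], [0.07, 0.28, 0, 0], [0.07, 0.28, 0, 0]],
])

```text
clock: 7.15
position: [0.5335, -0.0577, 0.2763]
tool_rot: [3.139, 0.001, -0.005]
force: [-1.2, 0.6, -1.3]
grip_width: 0.0598
```

```bash
python3 - <<'E'
from h import *
o=bot.observe();print(o['position'],o['force'],o['grip_width'])
d=shot('wrist','w8.png')
cv2.imwrite('pics/w8c.png',cv2.resize(d['pixels'][195:345,244:404],None,fx=5,fy=4,interpolation=cv2.INTER_CUBIC))
E
```

```text
[ 0.53349812 -0.05766321  0.2763157 ] [-1.1768133   0.59542293 -1.34992926] 0.0598495504767562
```

View pics/w8c.png

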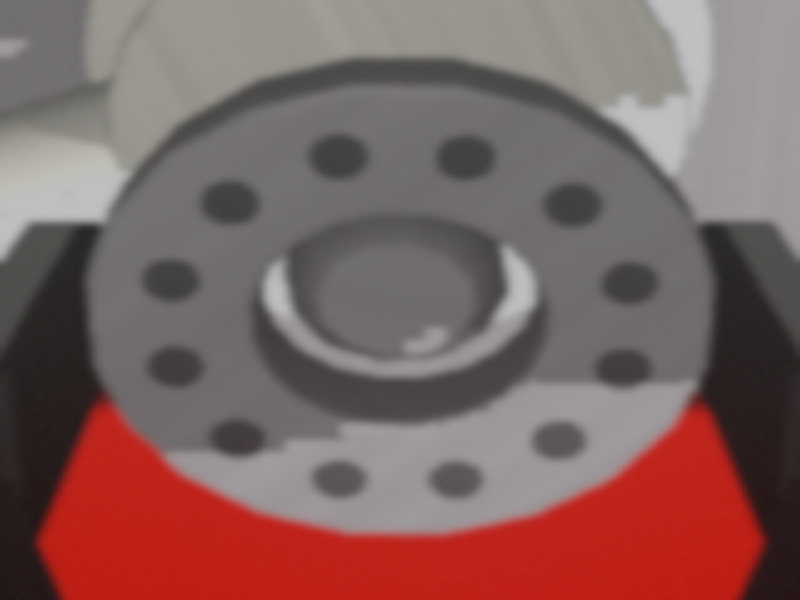

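Aligned now. Descending.

step_arm([
  [[0, 0, -0.5, 0], [0, 0, -1, 0], [0, 0, -1.5, 0], [0, 0, -2, 0], [0, 0, -2.5, 0], [0, 0, -3, 0], [0, 0, -3.5, 0], [0, 0, -4, 0], [0, 0, -4.5, 0], [0, 0, -4.9, 0], [0, 0, -4.9, 0], [0, 0, -4.9, 0]],
])

```text
clock: 8.2
position: [0.5335, -0.0578, 0.2271]
tool_rot: [3.139, 0.001, -0.005]
force: [0.3, -0.1, -1.6]
grip_width: 0.0595
```

```bash
python3 - <<'E'
from h import *
o=bot.observe();print(o['position'],o['force'],o['grip_width'])
d=shot('wrist','w9.png')
cv2.imwrite('pics/w9c.png',cv2.resize(d['pixels'][195:345,244:404],None,fx=5,fy=4,interpolation=cv2.INTER_CUBIC))
d=shot('scene','s9.png')
x,y=map(int,proj(d,[.533,-.059,.1])); cv2.imwrite('pics/s9c.png',cv2.resize(d['pixels'][y-60:y+50,x-80:x+80],None,fx=5,fy=5,interpolation=cv2.INTER_CUBIC))
E
```

```text
[ 0.53345204 -0.05778563  0.22713467] [ 0.29947888 -0.07118655 -1.56049747] 0.059523936142410756
```

View pics/s9c.png

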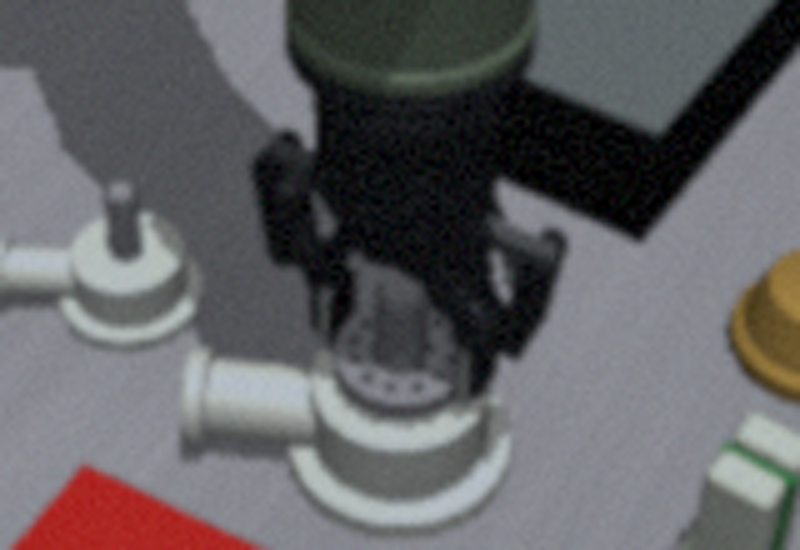

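step_arm([
  [[0, 0, -0.4, 0], [0, 0, -0.4, 0], [0, 0, -0.4, 0]],
])

```text
clock: 8.55
position: [0.5335, -0.0577, 0.2234]
tool_rot: [3.139, 0.001, -0.005]
force: [0.4, -0.3, -1.9]
grip_width: 0.0596
```

step_arm([
  [[0, 0, 0, 0], [0, 0, 0, 0], [0, 0, 0, 0], [0, 0, 0, 0], [0, 0, 0, 0], [0, 0, 3, 0], [0, 0, 7, 0], [0, 0, 11, 0], [0, 0, 11, 0]],
], jaw=0)

```text
clock: 9.3
position: [0.5348, -0.0585, 0.3396]
tool_rot: [3.139, -0.007, -0.005]
force: [1.1, 0.1, 0.3]
grip_width: 0.0853
```

```bash
python3 - <<'E'
from h import *
o=bot.observe();print(o['position'],o['force'],o['grip_width'])
d=shot('scene','s10.png')
x,y=map(int,proj(d,[.533,-.059,.08])); cv2.imwrite('pics/s10c.png',cv2.resize(d['pixels'][y-60:y+50,x-80:x+80],None,fx=5,fy=5,interpolation=cv2.INTER_CUBIC))
t=shot('top','t10.png'); redholes(t,150,40000,(.016,))
E
```

```text
[ 0.53476221 -0.05847521  0.3395775 ] [1.12585737 0.05460037 0.27166574] 0.08527289446778441
blob [453.2 166.3] [120.4 132.5] [array([ 0.5437, -0.3221])]
hole [480.5 166.7] [25.1 26.6] [array([ 0.5445, -0.3931])]
```

View pics/s10c.png

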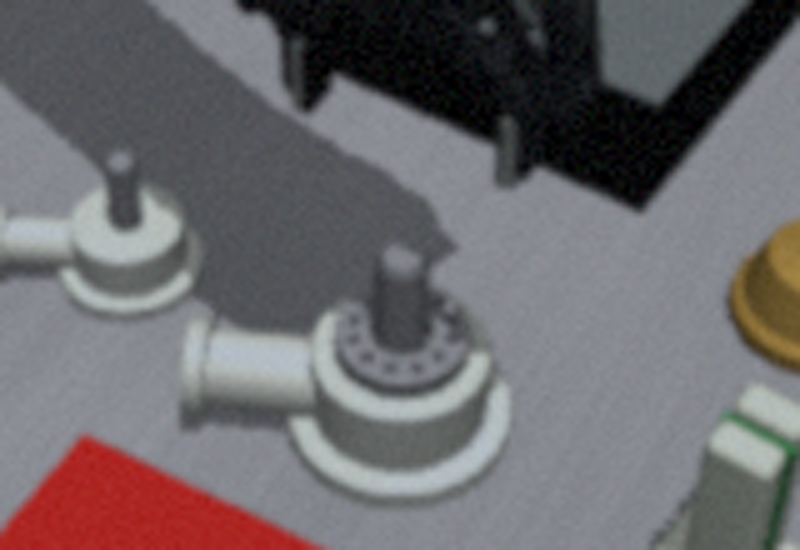

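Plate A is seated on the head. Plate B is still at (0.544,-0.393). Moving there.

step_arm([
  [[0.2, -4, 0, 0], [0.4, -8, 0, 0], [0.6, -12, 0, 0], [0.8, -16, 0, 0], [0.9, -20, 0, 0], [0.9, -24, 0, 0], [0.9, -28, -2, 0], [0.9, -32, -5, 0], [0.9, -33.4, -8, 0], [0.9, -33.4, -8, 0], [0.9, -33.4, -8, 0], [0.9, -33.4, -8, 0]],
])

```text
clock: 10.4
position: [0.5428, -0.3911, 0.2541]
tool_rot: [3.141, -0.001, -0.004]
force: [0.6, 0.3, 0.4]
grip_width: 0.0854
```

```bash
python3 - <<'E'
from h import *
d=shot('wrist','w11.png'); print(bot.observe()['position'],proj(d,[.5443,-.393,.016])); redholes(d,300,40000,(.010,.016,.022))
E
```

```text
[ 0.54323787 -0.3906785   0.25509026] [326.16959719 223.02905961]
blob [325.7 219.8] [30.1 35.7] [array([ 0.544 , -0.3926]), array([ 0.5439, -0.3905]), array([ 0.5439, -0.3883])]
hole [325.8 220. ] [84.9 87.2] [array([ 0.5441, -0.3928]), array([ 0.544 , -0.3906]), array([ 0.544 , -0.3885])]
```

step_arm([
  [[0.1, -0.2, -3, 0], [0.1, -0.2, -5.5, 0], [0.1, -0.2, -7, 0], [0.1, -0.2, -7.4, 0], [0.1, -0.2, -7.4, 0], [0.1, -0.2, -7.4, 0]],
])

```text
clock: 10.95
position: [0.5447, -0.3927, 0.1825]
tool_rot: [3.139, -0.004, -0.003]
force: [-0.1, 0.3, 0.8]
grip_width: 0.0856
```

step_arm([
  [[0, 0, 0, 0], [0, 0, 0, 0], [0, 0, 0, 0], [0, 0, 0, 0], [0, 0, 0, 0], [0, 0, 0, 0], [0, 0, 0, 0], [0, 0, 2, 0], [0, 0, 6, 0], [0, 0, 10, 0], [0, 0, 13, 0], [0, 0, 13, 0]],
], jaw=1, force=45)

```text
clock: 11.95
position: [0.5455, -0.3939, 0.3197]
tool_rot: [3.134, -0.012, -0.003]
force: [0.7, -0.8, -1.9]
grip_width: 0.0592
```

```bash
python3 - <<'E'
from h import *
o=bot.observe();print(o['position'],o['force'],o['grip_width'])
d=shot('wrist','w12.png')
E
```

```text
[ 0.54550183 -0.39391631  0.31967706] [ 0.66076297 -0.83374814 -1.85460479] 0.059219169645383186
```

View pics/w12.png

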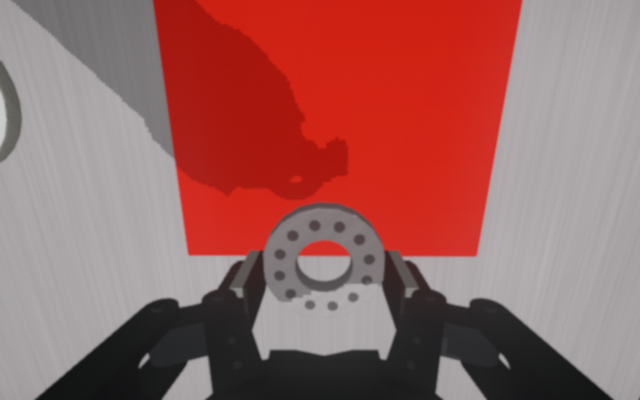

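Held (the plate sits about 3 mm further toward +y in the pads than the first one). Carrying to the spindle.

step_arm([
  [[-0.1, 4, 0, 0], [-0.3, 8, 0, 0], [-0.5, 12, 0, 0], [-0.7, 16, 0, 0], [-0.9, 20, 0, 0], [-1.1, 24, 0, 0], [-1.2, 28, 0, 0], [-1.2, 31, 0, 0], [-1.2, 33.3, 0, 0], [-1.2, 33.3, -1, 0], [-1.2, 33.3, -1.8, 0], [-1.2, 33.3, -1.8, 0]],
])

```text
clock: 13.0
position: [0.5326, -0.0607, 0.2968]
tool_rot: [3.136, -0.007, -0.003]
force: [-0.2, -0.8, -2.6]
grip_width: 0.0591
```

```bash
python3 - <<'E'
from h import *
o=bot.observe();print(o['position'],o['force'],o['grip_width'])
d=shot('wrist','w13.png')
cv2.imwrite('pics/w13c.png',cv2.resize(d['pixels'][195:345,244:404],None,fx=5,fy=4,interpolation=cv2.INTER_CUBIC))
E
```

```text
[ 0.53258827 -0.06069664  0.29679853] [-0.16352994 -0.8171291  -2.59661591] 0.059121832647509746
```

View pics/w13c.png

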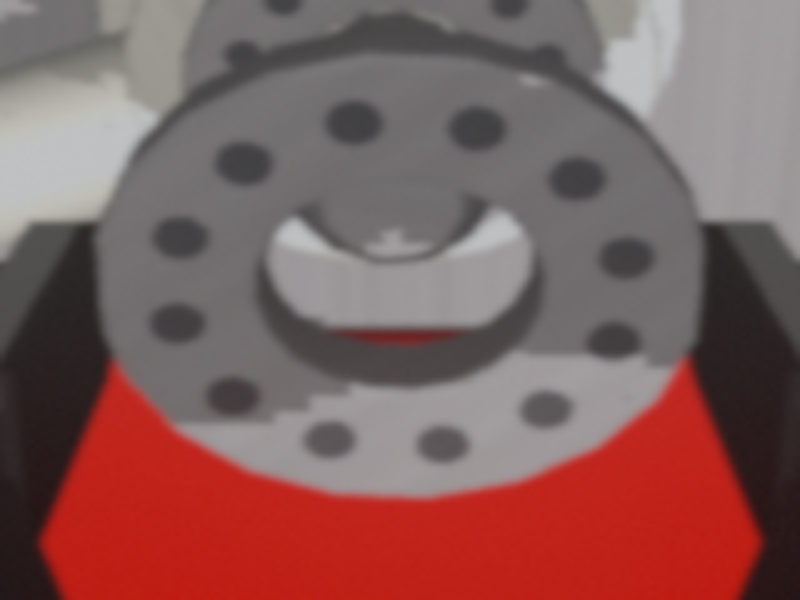

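step_arm([
  [[-0.03, 0.05, -0.6, 0], [-0.03, 0.05, -1.2, 0], [-0.03, 0.05, -1.5, 0], [-0.03, 0.05, -1.5, 0], [-0.03, 0.05, -1.5, 0]],
])

```text
clock: 13.47
position: [0.5324, -0.0611, 0.2824]
tool_rot: [3.136, -0.007, -0.005]
force: [-0.4, -0.3, -1.8]
grip_width: 0.0595
```

```bash
python3 - <<'E'
from h import *
o=bot.observe();print(o['position'],o['force'],o['grip_width'])
d=shot('wrist','w14.png')
cv2.imwrite('pics/w14c.png',cv2.resize(d['pixels'][195:345,244:404],None,fx=5,fy=4,interpolation=cv2.INTER_CUBIC))
E
```

```text
[ 0.53242683 -0.06108997  0.28237552] [-0.40886458 -0.28497334 -1.79671014] 0.05945150660204836
```

View pics/w14c.png

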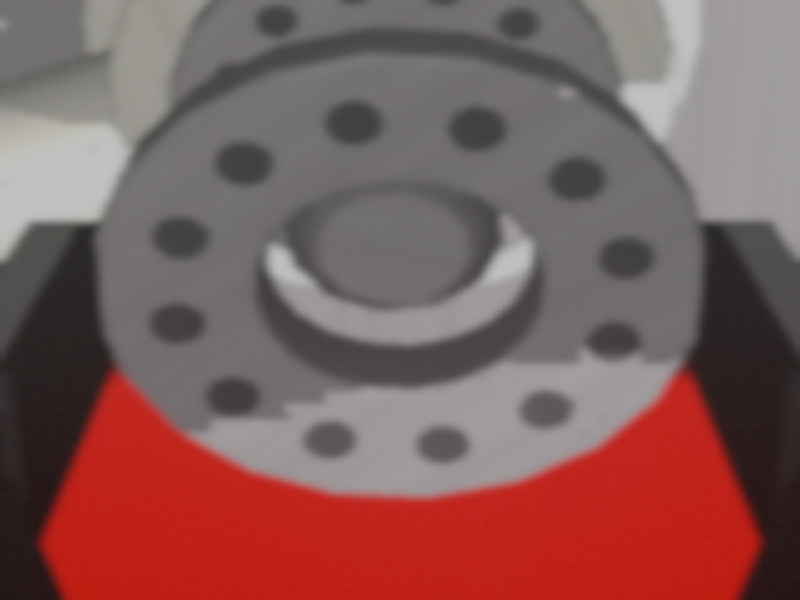

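step_arm([
  [[-0.05, 0.2, 0, 0], [-0.05, 0.2, 0, 0], [-0.05, 0.2, 0, 0], [-0.05, 0.2, -0.5, 0], [-0.05, 0.2, -1, 0], [-0.05, 0.2, -1, 0], [-0.05, 0.2, -1, 0]],
])

```text
clock: 14.1
position: [0.5319, -0.059, 0.2721]
tool_rot: [3.136, -0.006, -0.005]
force: [-0.2, -0.5, -2.0]
grip_width: 0.0595
```

```bash
python3 - <<'E'
from h import *
o=bot.observe();print(o['position'],o['force'],o['grip_width'])
d=shot('wrist','w15.png')
cv2.imwrite('pics/w15c.png',cv2.resize(d['pixels'][195:345,244:404],None,fx=5,fy=4,interpolation=cv2.INTER_CUBIC))
E
```

```text
[ 0.531867   -0.05904251  0.27213365] [-0.19674745 -0.48764609 -2.02658766] 0.05953658578366152
```

View pics/w15c.png

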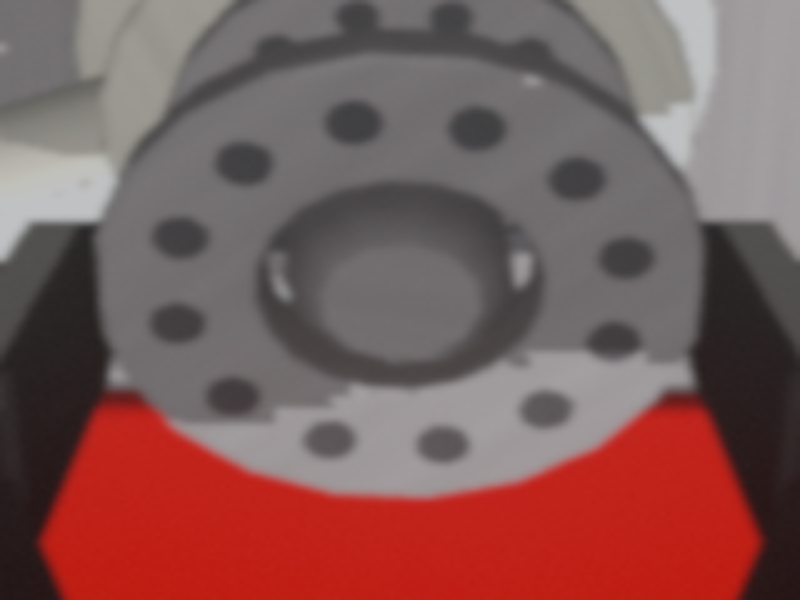

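step_arm([
  [[0, -0.1, 0, 0], [0, -0.1, 0, 0], [0, -0.1, -0.5, 0], [0, -0.1, -1, 0], [0, -0.1, -1.5, 0], [0, -0.1, -1.5, 0]],
])

```text
clock: 14.65
position: [0.5316, -0.06, 0.2562]
tool_rot: [3.135, -0.005, -0.005]
force: [0.1, 0.8, -2.0]
grip_width: 0.0591
```

```bash
python3 - <<'E'
from h import *
o=bot.observe();print(o['position'],o['force'],o['grip_width'])
d=shot('wrist','w16.png')
cv2.imwrite('pics/w16c.png',cv2.resize(d['pixels'][195:345,244:404],None,fx=5,fy=4,interpolation=cv2.INTER_CUBIC))
E
```

```text
[ 0.53162733 -0.05999879  0.25620018] [ 0.13147367  0.82705135 -2.04604548] 0.059078458087993314
```

View pics/w16c.png

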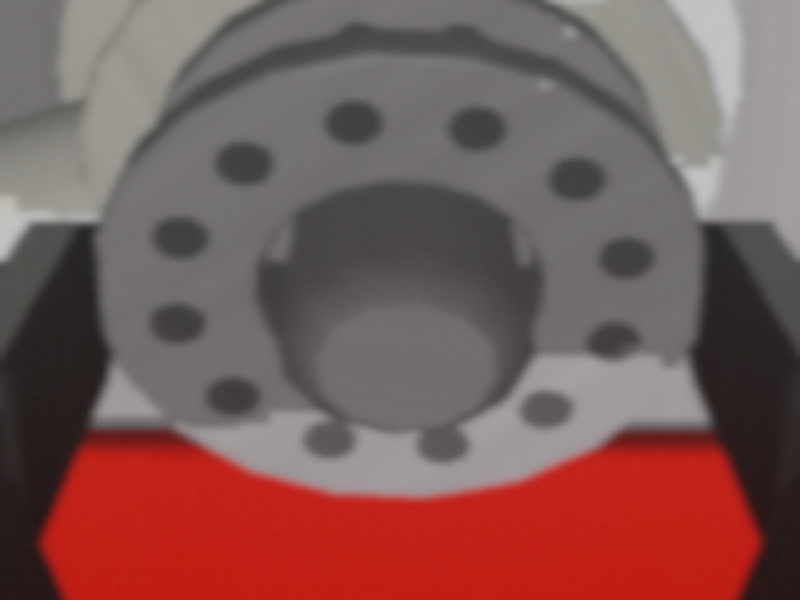

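Threaded without contact. Lower on to just above plate A and release.

step_arm([
  [[0.03, 0, -0.5, 0], [0.03, 0, -1, 0], [0.03, 0, -1.5, 0], [0.03, 0, -1.7, 0], [0.03, 0, -1.7, 0]],
])

```text
clock: 15.12
position: [0.5319, -0.0601, 0.239]
tool_rot: [3.135, -0.005, -0.005]
force: [0.1, 0.8, -1.7]
grip_width: 0.059
```

step_arm([
  [[0, 0, 0, 0], [0, 0, 0, 0], [0, 0, 0, 0], [0, 0, 0, 0], [0, 0, 0, 0], [0, 0, 3, 0], [0, 0, 7, 0], [0, 0, 11, 0], [0, 0, 11, 0]],
], jaw=0)

```text
clock: 15.87
position: [0.5331, -0.0609, 0.3553]
tool_rot: [3.136, -0.013, -0.006]
force: [1.2, -0.1, 1.3]
grip_width: 0.0856
```

```bash
python3 - <<'E'
from h import *
o=bot.observe();print(o['position'],o['force'],o['grip_width'])
d=shot('scene','s17.png')
x,y=map(int,proj(d,[.533,-.059,.08])); cv2.imwrite('pics/s17c.png',cv2.resize(d['pixels'][y-60:y+50,x-80:x+80],None,fx=5,fy=5,interpolation=cv2.INTER_CUBIC))
t=shot('top','t17.png'); redholes(t,150,40000,(.016,))
E
```

```text
[ 0.53311029 -0.06088179  0.35534235] [ 1.18949803 -0.13339234  1.3088877 ] 0.08557460176855711
blob [454.6 166.4] [117.7 131.6] [array([ 0.5437, -0.3257])]
```

View pics/s17c.png

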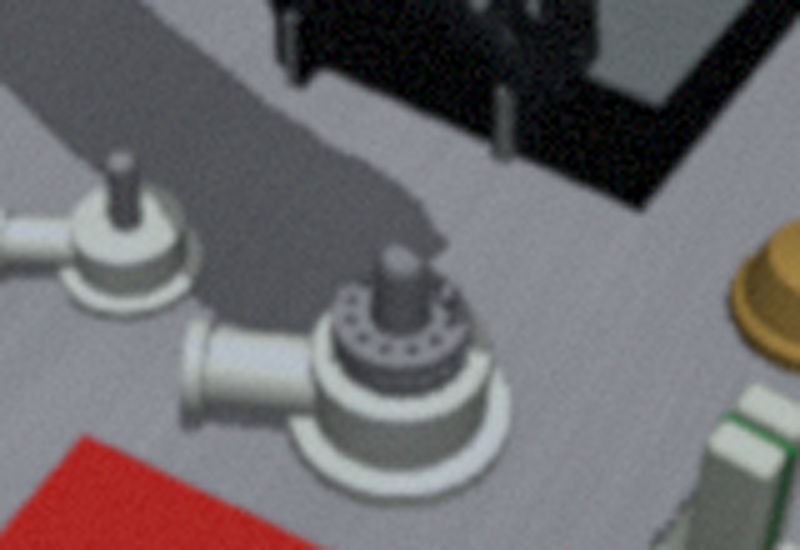

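View pics/t17.png

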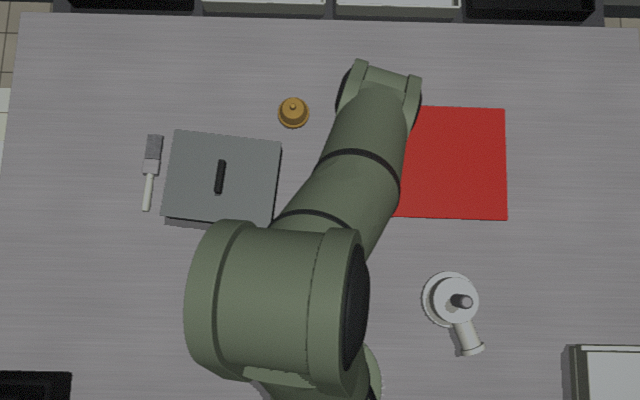

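Both plates are stacked on the spindle and the board is empty. Now measuring the lid.

```bash
python3 - <<'E'
from h import *
d=load('top0'); im=d['pixels'].astype(int)
hsv=cv2.cvtColor(d['pixels'],cv2.COLOR_BGR2HSV)
c=[(178,78),(605,130),(563,480),(120,422)]
P=np.array([ray(d,130+u/4-.4,110+v/4-.4,.081) for u,v in c]); print(P.round(4),P.mean(0))
for i in range(4):
    e=P[(i+1)%4]-P[i]; print(np.linalg.norm(e).round(4), np.degrees(np.arctan2(e[1],e[0])).round(2))
bar=(hsv[...,2]<60).astype(np.uint8)
roi=np.zeros_like(bar); roi[150:205,200:240]=1; bar&=roi
q=np.argwhere(bar)[:,::-1].astype(np.float32)
W=np.array([ray(d,*p,.107)[:2] for p in q]); w,v=np.linalg.eigh(np.cov(W.T)); print(W.mean(0),v[:,1],np.arctan2(*(v[:,1]*np.sign(v[0,1]))[::-1]))
print(cv2.minAreaRect((W*1000).astype(np.float32)))
s=load('scene0'); cv2.imwrite('pics/s0bar.png',cv2.resize(s['pixels'][120:220,295:425],None,fx=6,fy=6,interpolation=cv2.INTER_CUBIC))
E
```

```text
[[0.6066 0.3839 0.081 ]
 [0.5799 0.1207 0.081 ]
 [0.3642 0.1388 0.081 ]
 [0.3933 0.4042 0.081 ]] [0.48599923 0.26189169 0.081     ]
0.2646 -95.79
0.2165 175.21
0.267 83.74
0.2143 -5.44
[0.4847304 0.2608323] [-0.99632473  0.08565643] -0.08576152021844492
((485.34515380859375, 260.63653564453125), (19.490419387817383, 84.20030975341797), 84.46353149414062)
```

View pics/s0bar.png

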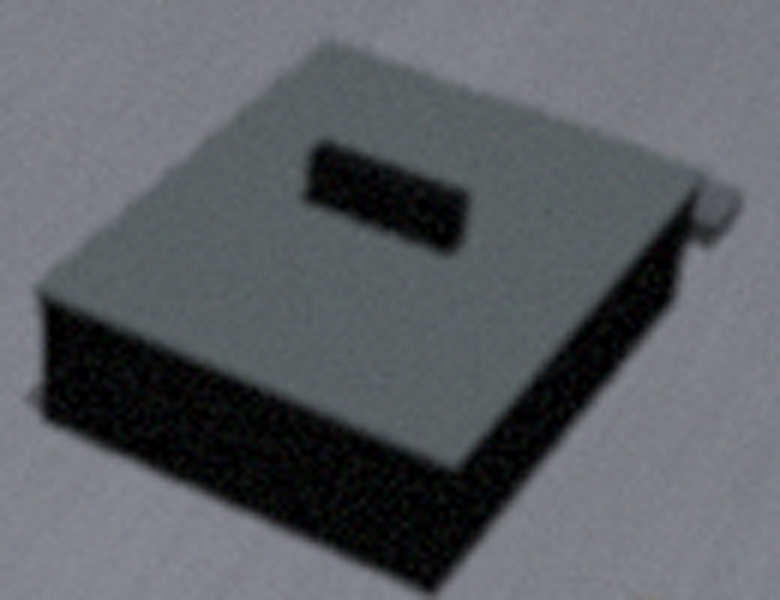

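Lid centre (0.486,0.262), yaw about -0.094 rad, bar from z 0.081 to 0.111. The jaws need yaw about 1.477.

step_arm([
  [[-1, 4, 0, 0.125], [-2, 8, 0, 0.25], [-3, 12, 0, 0.375], [-4, 16, 0, 0.5], [-4.7, 20, 0, 0.62], [-4.7, 24, 0, 0.75], [-4.7, 28, 0, 0.87], [-4.7, 32.3, 0, 1], [-4.7, 32.3, 0, 1.12], [-4.7, 32.3, 0, 1.24], [-4.7, 32.3, 0, 1.36], [-4.7, 32.3, 0, 1.48]],
])

```text
clock: 16.97
position: [0.4847, 0.2632, 0.3491]
tool_rot: [3.138, -0.007, 1.482]
force: [0.6, -0.5, -0.5]
grip_width: 0.0856
```

step_arm([
  [[0, 0, -1, 0], [0, 0, -3, 0], [0, 0, -3, 0], [0, 0, -3, 0]],
])

```text
clock: 17.3
position: [0.4843, 0.263, 0.3176]
tool_rot: [3.141, -0.005, 1.48]
force: [0.1, 0.0, 0.3]
grip_width: 0.0853
```

```bash
python3 - <<'E'
from h import *
o=bot.observe();print(o['position'],o['tool_rot'],o['qpos'],o['force'])
d=shot('wrist','w18.png')
for X in ([.486,.262,.111],): print(proj(d,X))
c,s=np.cos(-.094),np.sin(-.094)
for a in (-.04,.04): print(proj(d,[.486+c*a,.262+s*a,.111]))
E
```

```text
[0.48430441 0.26297825 0.31758842] [ 3.14053088 -0.00475974  1.47957234] [-0.63857776  0.51767258  0.04704739  1.8803043  -0.03894497  0.74062278
  0.91053697] [0.10755275 0.03431312 0.34861124]
[319.94925023 239.73322953]
[319.81721823 177.86573313]
[320.0660574  294.46668032]
```

View pics/w18.png

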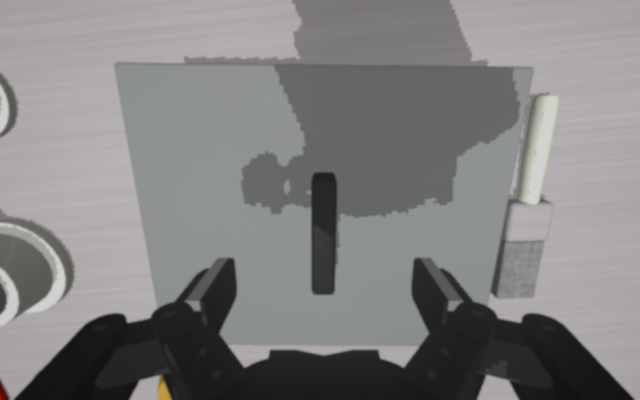

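Bar (324,175)–(323,293) is centred between the fingers and parallel to the pads. Down, grip, lift.

step_arm([
  [[0.2, 0, -2, 0], [0.2, 0, -4, 0], [0.2, 0, -5.2, 0], [0.2, 0, -5.6, 0], [0.2, 0, -5.6, 0], [0.2, 0, -5.6, 0]],
])

```text
clock: 17.85
position: [0.4868, 0.2633, 0.2633]
tool_rot: [3.139, -0.006, 1.48]
force: [0.5, -0.6, 0.1]
grip_width: 0.0856
```

step_arm([
  [[0, 0, 0, 0], [0, 0, 0, 0], [0, 0, 0, 0], [0, 0, 0, 0], [0, 0, 0, 0], [0, 0, 0, 0], [0, 0, 0, 0], [0, 0, 0, 0], [0, 0, 0, 0], [0, 0, 0, 0], [0, 0, 0, 0], [0, 0, 0, 0]],
], jaw=1, force=60)

```text
clock: 18.85
position: [0.4869, 0.2633, 0.2637]
tool_rot: [3.138, -0.006, 1.479]
force: [-1.9, -0.3, 7.1]
grip_width: 0.015
```

step_arm([
  [[0, 0, 0.5, 0], [0, 0, 1.5, 0], [0, 0, 3, 0], [0, 0, 6, 0], [0, 0, 9, 0], [0, 0, 10, 0], [0, 0, 10, 0], [0, 0, 10, 0]],
])

```text
clock: 19.52
position: [0.4867, 0.2633, 0.3639]
tool_rot: [3.138, -0.007, 1.48]
force: [0.0, 0.5, -2.0]
grip_width: 0.0147
```

```bash
python3 - <<'E'
from h import *
o=bot.observe();print(o['position'],o['tool_rot'],o['grip_width'],o['force'])
d=shot('wrist','w19.png');d=shot('scene','s19.png')
E
```

```text
[0.48672468 0.26326507 0.36394378] [ 3.13782985 -0.00688771  1.47950533] 0.014707108049844647 [ 0.04652605  0.51286289 -2.01458419]
```

View pics/w19.png

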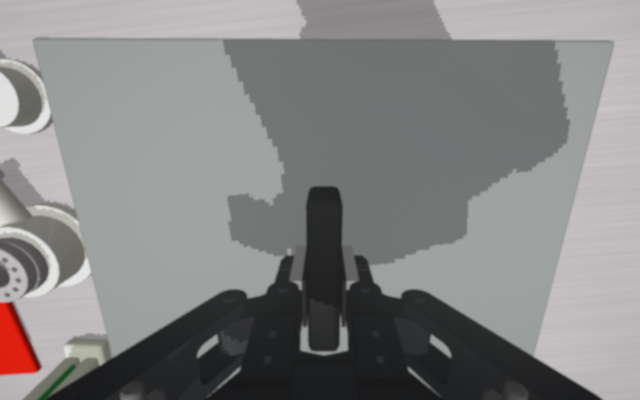

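View pics/s19.png

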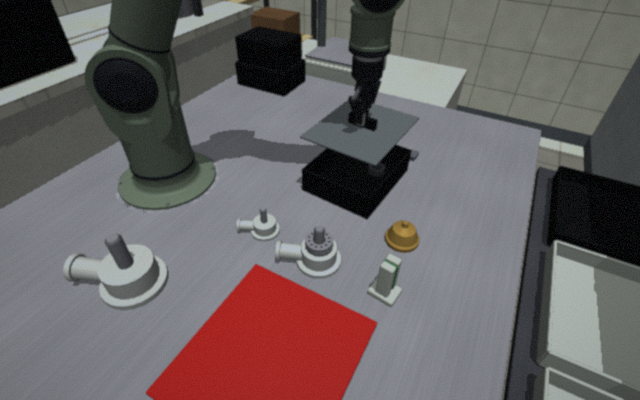

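Lid is held level (home TCP pose: 0.4868, 0.2633, 0.2637, yaw 1.48). Carrying it to the board.

step_arm([
  [[0.5, -3, 1, 0], [1, -7, 2, 0], [1.5, -11, 2, 0], [2, -15, 2, 0], [2.5, -19, 2, 0], [3, -23, 2, 0], [3.5, -27, 2, 0], [4, -31, 2, 0], [4.5, -35, 2, 0], [5, -39, 2, 0], [5.5, -43, 2, 0], [6, -47, 2, 0]],
])

```text
clock: 20.62
position: [0.5462, -0.2088, 0.3813]
tool_rot: [-3.141, -0.006, 1.48]
force: [1.3, -0.6, -2.1]
grip_width: 0.0145
```

step_arm([
  [[0.6, -4, 0, 0], [1.2, -8, 0, 0], [1.2, -9.8, 0, 0], [1.2, -9.8, -2, 0], [1.2, -9.8, -5, 0], [1.2, -9.8, -9, 0], [1.2, -9.8, -12, 0], [1.2, -9.8, -15, 0], [1.2, -9.8, -16, 0], [1.2, -9.8, -16, 0]],
])

```text
clock: 21.45
position: [0.5572, -0.3063, 0.2179]
tool_rot: [-3.136, -0.007, 1.48]
force: [-0.2, -0.4, -2.3]
grip_width: 0.0146
```

```bash
python3 - <<'E'
from h import *
o=bot.observe();print(o['position'],o['tool_rot'],o['grip_width'],o['force'],o['qpos'])
d=shot('scene','s20.png')
E
```

```text
[ 0.55720761 -0.30625927  0.21790957] [-3.1358268  -0.00741719  1.47962435] 0.014611889446982523 [-0.23133756 -0.41600052 -2.32039861] [ 0.32934234  0.77954871  0.123985    1.69370179 -0.14601315  0.68530514
  2.01146771]
```

View pics/s20.png

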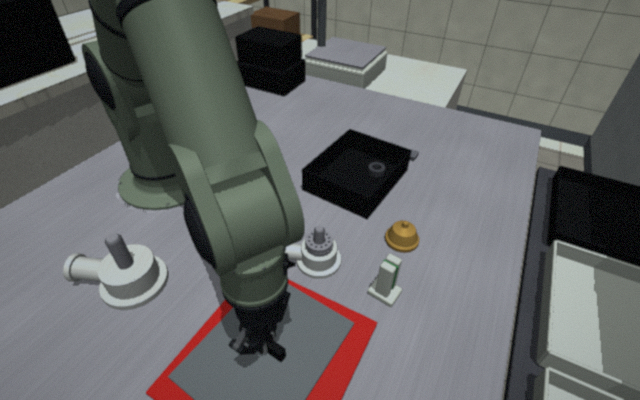

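The collar is faintly visible in the open tub at (377,168). Setting the lid down.

step_arm([
  [[0, 0, -0.4, 0], [0, 0, -0.8, 0], [0, 0, -1.1, 0], [0, 0, -1.1, 0], [0, 0, -1.1, 0]],
])

```text
clock: 21.92
position: [0.558, -0.3068, 0.2097]
tool_rot: [-3.139, -0.006, 1.48]
force: [0.3, -0.2, -1.8]
grip_width: 0.0148
```

step_arm([
  [[0, 0, 0, 0], [0, 0, 0, 0], [0, 0, 0, 0], [0, 0, 0, 0], [0, 0, 0, 0], [0, 0, 0, 0], [0, 0, 3, 0], [0, 0, 7, 0], [0, 0, 11, 0], [0, 0, 15, 0], [0, 0, 16, 0], [0, 0, 16, 0]],
], jaw=0)

```text
clock: 22.92
position: [0.5585, -0.3072, 0.3736]
tool_rot: [3.138, -0.004, 1.479]
force: [-0.6, -0.9, -0.9]
grip_width: 0.0855
```

```bash
python3 - <<'E'
from h import *
o=bot.observe();print(o['position'],o['tool_rot'],o['grip_width'],o['force'])
s=shot('scene','s21.png'); d=shot('top','t21.png'); d2=shot('wrist','w21.png')
f=lambda im:cv2.convertScaleAbs(cv2.resize(im,None,fx=5,fy=5,interpolation=cv2.INTER_CUBIC),alpha=2.5)
cv2.imwrite('pics/s21c.png',f(s['pixels'][120:220,295:425]))
cv2.imwrite('pics/t21c.png',f(d['pixels'][115:235,140:290]))
print(proj(d,[.486,.262,.006]))
E
```

```text
[ 0.55847896 -0.30716369  0.37361761] [ 3.13821472 -0.00426521  1.47945582] 0.08552220505924812 [-0.56964264 -0.87581819 -0.9231698 ]
[226.61907769 184.00851561]
```

View pics/s21c.png

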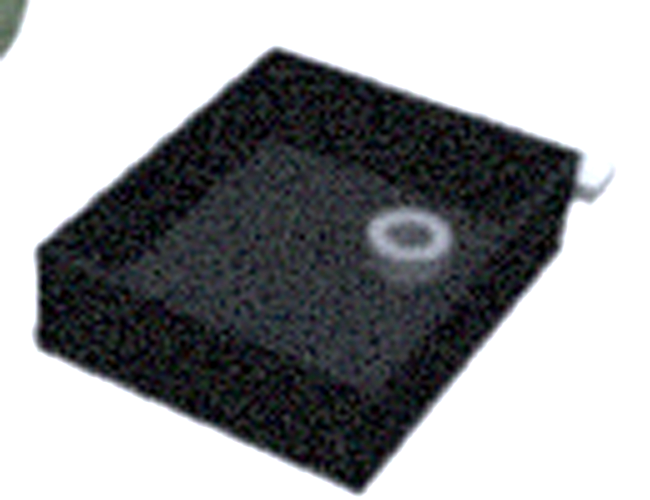

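View pics/t21c.png

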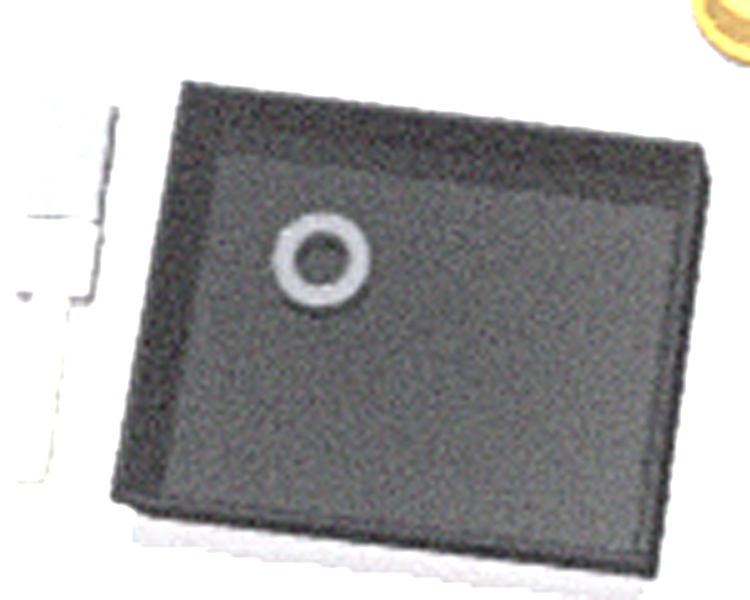

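View pics/w21.png

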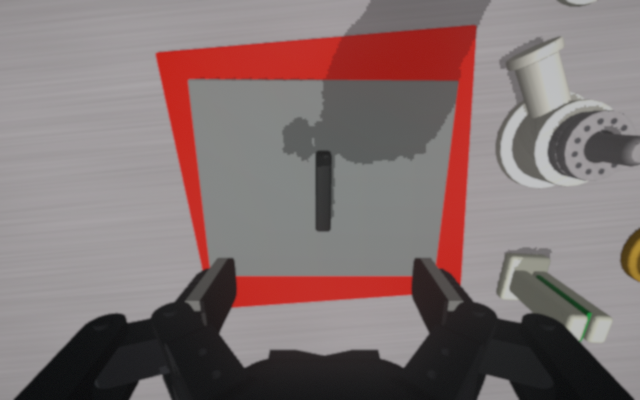

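View pics/s21.png

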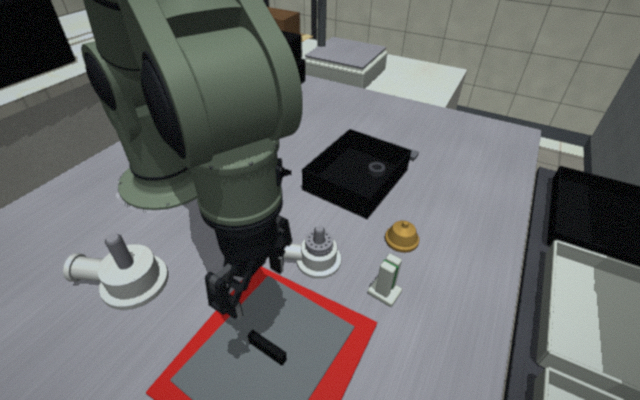

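Lid lies flat on the board with its grip bar up. In the brightened crops the collar shows at top-view pixel (204,167) and scene pixel (377,167). Triangulating.

```bash
python3 - <<'E'
from h import *
a=load('t21'); b=load('s21')
def blob(d,x0,x1,y0,y1,th):
    g=cv2.GaussianBlur(cv2.cvtColor(d['pixels'],cv2.COLOR_BGR2GRAY),(3,3),0)[y0:y1,x0:x1]
    m=(g>th).astype(np.uint8); cs,_=cv2.findContours(m,cv2.RETR_EXTERNAL,cv2.CHAIN_APPROX_NONE)
    for q in cs:
        if cv2.contourArea(q)>40: e=cv2.fitEllipse(q); print(np.array(e[0])+[x0,y0],e[1]); yield np.array(e[0])+[x0,y0]
    print(g.min(),np.median(g),g.max())
for th in (38,45):
    for p in blob(a,185,225,150,190,th): print('top',ray(a,*p,.026),ray(a,*p,.02))
    for p in blob(b,362,392,152,180,th): print('scene',ray(b,*p,.026),ray(b,*p,.016))
E
```

```text
[204.24414253 169.62598228] (44.892398834228516, 46.105674743652344)
top [0.5182542 0.3169489 0.026    ] [0.51952484 0.31833476 0.02      ]
30 40.0 83
[376.38860893 167.04901409] (11.264690399169922, 16.65437889099121)
scene [0.52705592 0.31691446 0.026     ] [0.52314548 0.33010903 0.016     ]
5 20.0 68
[203.74369049 166.25400734] (19.09893226623535, 20.084850311279297)
top [0.52698963 0.31871817 0.026     ] [0.52830356 0.3201128  0.02      ]
30 40.0 83
[376.46708584 166.77222252] (9.941122055053711, 15.741480827331543)
scene [0.52675454 0.31832382 0.026     ] [0.5228395  0.33153989 0.016     ]
5 20.0 68
```

Collar centre (0.527,0.3185), and both views agree. In the tub frame it is about 36 mm / 60 mm from centre, so I use a diagonal jaw direction (yaw 0.69) for wall clearance.

step_arm([
  [[-0.2, 4, 0, 0], [-0.4, 8, 0, -0.1], [-0.6, 12, 0, -0.2], [-0.8, 16, 0, -0.3], [-1, 20, 0, -0.4], [-1.2, 24, 0, -0.5], [-1.4, 28, 0, -0.6], [-1.6, 32, 0, -0.7], [-1.8, 36, 0, -0.79], [-2, 40, 0, -0.79], [-2.3, 44, 0, -0.79], [-2.5, 48, 0, -0.79]],
])

```text
clock: 24.07
position: [0.532, 0.1754, 0.3676]
tool_rot: [-3.138, -0.004, 0.69]
force: [1.2, -0.3, -0.2]
grip_width: 0.0856
```

step_arm([
  [[-0.3, 4, 0, 0], [-0.6, 8, 0, 0], [-0.6, 12, 0, 0], [-0.6, 15, 0, 0], [-0.6, 15, -3, 0], [-0.6, 15, -6, 0], [-0.6, 15, -8, 0], [-0.6, 15, -8, 0], [-0.6, 15, -8, 0]],
])

```text
clock: 24.82
position: [0.5258, 0.3251, 0.2863]
tool_rot: [-3.138, -0.001, 0.69]
force: [0.1, 0.6, 0.5]
grip_width: 0.0854
```

```bash
python3 - <<'E'
from h import *
o=bot.observe();print(o['position'],o['tool_rot'],o['grip_width'],o['force'])
d=shot('wrist','w22.png'); print(proj(d,[.527,.3185,.026]))
cv2.imwrite('pics/w22b.png',cv2.convertScaleAbs(d['pixels'],alpha=2.2))
E
```

```text
[0.52575515 0.32513147 0.28630186] [-3.13838447e+00 -1.16053535e-03  6.89565240e-01] 0.08540328900446506 [0.14913013 0.56575877 0.49981417]
[319.30459566 219.59559986]
```

View pics/w22b.png

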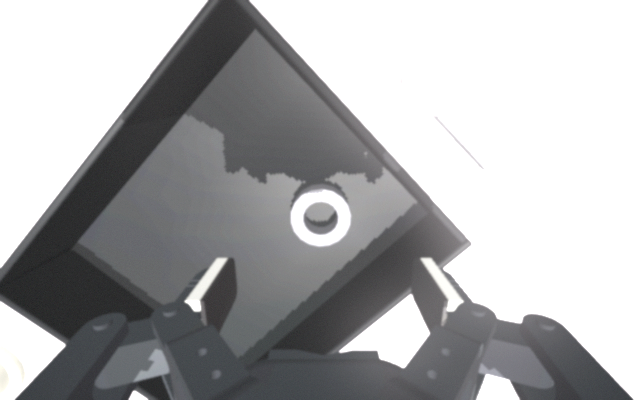

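Collar at (320,217) vs predicted (319,220), so it is confirmed. Descending.

step_arm([
  [[0.1, -0.7, 0, 0], [0.1, -0.7, -2, 0], [0.1, -0.7, -4, 0], [0.1, -0.7, -6, 0], [0.1, -0.7, -7.5, 0], [0.1, -0.7, -7.5, 0], [0.1, -0.7, -7.5, 0]],
])

```text
clock: 25.45
position: [0.5276, 0.3179, 0.2136]
tool_rot: [-3.139, -0.004, 0.689]
force: [0.5, 0.0, 1.2]
grip_width: 0.0853
```

```bash
python3 - <<'E'
from h import *
o=bot.observe();print(o['position'],o['tool_rot'],o['grip_width'],o['force'])
d=shot('wrist','w23.png'); print(proj(d,[.527,.3185,.026]))
cv2.imwrite('pics/w23b.png',cv2.convertScaleAbs(d['pixels'],alpha=2.2))
E
```

```text
[0.52756396 0.31789425 0.21358579] [-3.13860398 -0.00396838  0.68893594] 0.08528423743494173 [0.45931017 0.02566638 1.18219883]
[322.21217527 250.49649227]
```

View pics/w23b.png

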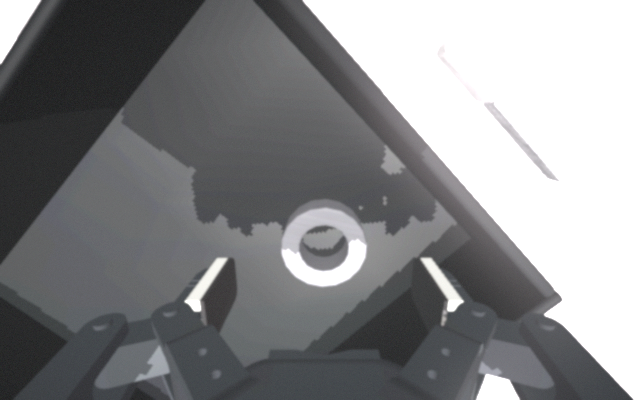

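step_arm([
  [[0, 0, -1, 0], [0, 0, -2, 0], [0, 0, -3, 0], [0, 0, -3.5, 0], [0, 0, -3.5, 0], [0, 0, -3.5, 0]],
])

```text
clock: 26.0
position: [0.5277, 0.3179, 0.1788]
tool_rot: [-3.139, -0.004, 0.689]
force: [-0.6, -0.3, -0.1]
grip_width: 0.0858
```

step_arm([
  [[0, 0, 0, 0], [0, 0, 0, 0], [0, 0, 0, 0], [0, 0, 0, 0], [0, 0, 0, 0], [0, 0, 0, 0], [0, 0, 0, 0], [0, 0, 0, 0], [0, 0, 0, 0], [0, 0, 0, 0]],
], jaw=1, force=45)

```text
clock: 26.83
position: [0.5278, 0.318, 0.1795]
tool_rot: [-3.139, -0.005, 0.689]
force: [-2.6, -1.7, 9.8]
grip_width: 0.0489
```

step_arm([
  [[0, 0, 0.5, 0], [0, 0, 2, 0], [0, 0, 5, 0], [0, 0, 9, 0], [0, 0, 13, 0], [0, 0, 14, 0], [0, 0, 14, 0], [0, 0, 14, 0]],
])

```text
clock: 27.5
position: [0.5275, 0.3181, 0.3197]
tool_rot: [-3.138, -0.005, 0.689]
force: [-1.2, -0.7, -3.6]
grip_width: 0.0487
```

```bash
python3 - <<'E'
from h import *
o=bot.observe();print(o['position'],o['tool_rot'],o['grip_width'],o['force'])
d=shot('wrist','w24.png')
cv2.imwrite('pics/w24b.png',cv2.convertScaleAbs(d['pixels'],alpha=2.))
E
```

```text
[0.52752934 0.31806807 0.31965948] [-3.13830043 -0.00546857  0.68903953] 0.048713606647214455 [-1.1922846  -0.69802294 -3.62891092]
```

View pics/w24b.png

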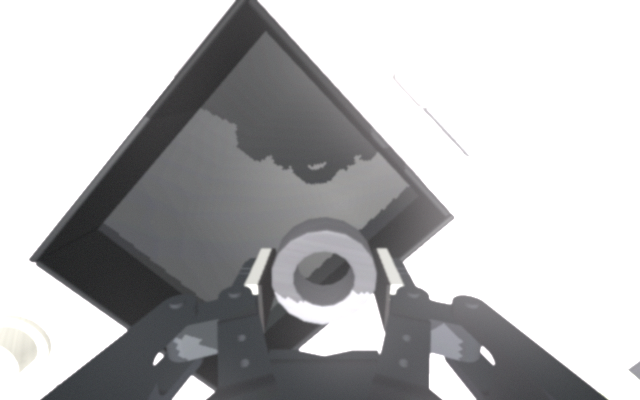

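Collar held. Carrying to the spindle, turning back to yaw 0.

step_arm([
  [[0, -2, 0, 0], [0.1, -6, 0, -0.1], [0.2, -10, 0, -0.2], [0.3, -14, 0, -0.3], [0.4, -18, 0, -0.4], [0.5, -22, 0, -0.5], [0.6, -26, 0, -0.6], [0.6, -30, 0, -0.69], [0.6, -34, 0, -0.69], [0.6, -37.7, 0, -0.69], [0.6, -37.7, 0, -0.69], [0.6, -37.7, -1, -0.69]],
])

```text
clock: 28.55
position: [0.5331, -0.0614, 0.3082]
tool_rot: [-3.139, -0.003, -0.005]
force: [1.3, 0.9, -3.1]
grip_width: 0.0488
```

step_arm([
  [[0, 0, 0, 0], [0, 0, 0, 0]],
])

```text
clock: 28.72
position: [0.5328, -0.0606, 0.3067]
tool_rot: [-3.139, -0.001, -0.004]
force: [0.8, 0.7, -1.8]
grip_width: 0.0488
```

```bash
python3 - <<'E'
from h import *
o=bot.observe();print(o['position'],o['tool_rot'],o['grip_width'],o['force'])
d=shot('wrist','w25.png')
cv2.imwrite('pics/w25c.png',cv2.convertScaleAbs(cv2.resize(d['pixels'][195:345,244:404],None,fx=5,fy=4,interpolation=cv2.INTER_CUBIC),alpha=1.5))
E
```

```text
[ 0.53278526 -0.06060483  0.30670743] [-3.13936055e+00 -7.87511993e-04 -4.48781787e-03] 0.04880491401342538 [ 0.75080921  0.70546891 -1.75206529]
```

View pics/w25c.png

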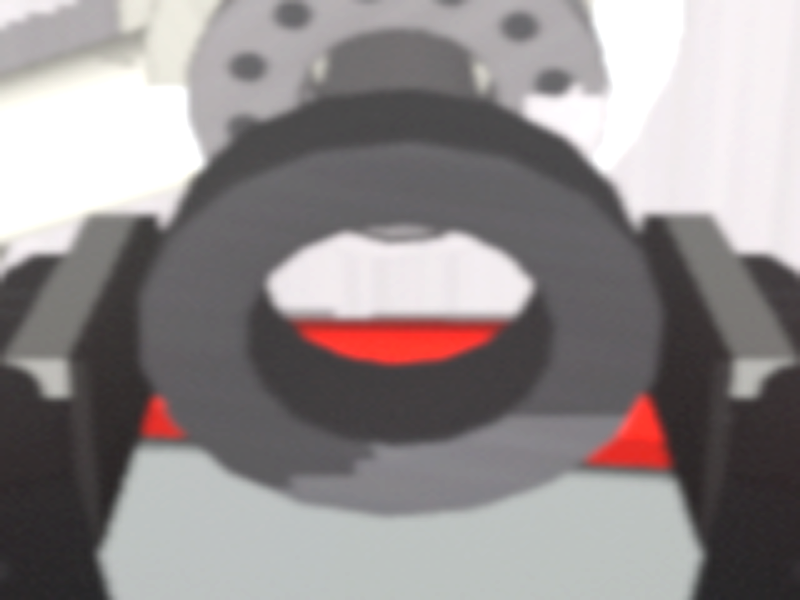

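step_arm([
  [[0, 0, -0.6, 0], [0, 0, -1.2, 0], [0, 0, -1.8, 0], [0, 0, -2.2, 0], [0, 0, -2.2, 0], [0, 0, -2.2, 0]],
])

```text
clock: 29.27
position: [0.5329, -0.0604, 0.285]
tool_rot: [-3.139, -0.001, -0.004]
force: [0.7, 0.6, -3.0]
grip_width: 0.0487
```

```bash
python3 - <<'E'
from h import *
o=bot.observe();print(o['position'],o['tool_rot'],o['grip_width'],o['force'])
d=shot('wrist','w26.png')
cv2.imwrite('pics/w26c.png',cv2.convertScaleAbs(cv2.resize(d['pixels'][195:345,244:404],None,fx=5,fy=4,interpolation=cv2.INTER_CUBIC),alpha=1.8))
E
```

```text
[ 0.53293555 -0.0604495   0.28501094] [-3.13938829e+00 -1.12577216e-03 -4.01169657e-03] 0.048702985253991235 [ 0.70862004  0.61949512 -3.00625219]
```

View pics/w26c.png

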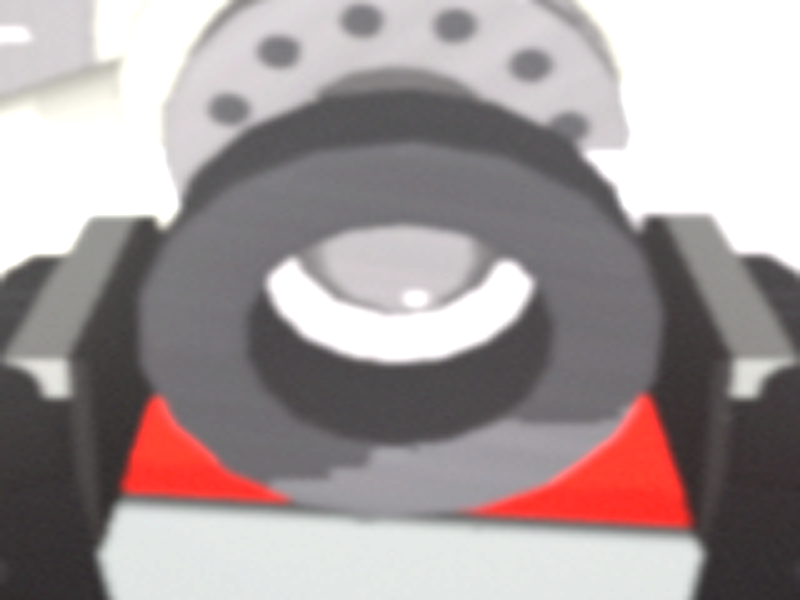

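step_arm([
  [[0, 0.18, 0, 0], [0, 0.18, 0, 0], [0, 0.18, -0.4, 0], [0, 0.18, -0.8, 0], [0, 0.18, -1.2, 0], [0, 0.18, -1.2, 0], [0, 0.18, -1.2, 0]],
])

```text
clock: 29.9
position: [0.5329, -0.0588, 0.2729]
tool_rot: [-3.139, -0.001, -0.004]
force: [0.9, -1.0, -3.5]
grip_width: 0.0487
```

```bash
python3 - <<'E'
from h import *
o=bot.observe();print(o['position'],o['tool_rot'],o['grip_width'],o['force'])
d=shot('wrist','w27.png')
cv2.imwrite('pics/w27c.png',cv2.convertScaleAbs(cv2.resize(d['pixels'][195:345,244:404],None,fx=5,fy=4,interpolation=cv2.INTER_CUBIC),alpha=1.8))
E
```

```text
[ 0.53293325 -0.05876137  0.27293607] [-3.13942706e+00 -9.56897583e-04 -4.19654126e-03] 0.04865359958493363 [ 0.92965923 -0.98308564 -3.51996277]
```

View pics/w27c.png

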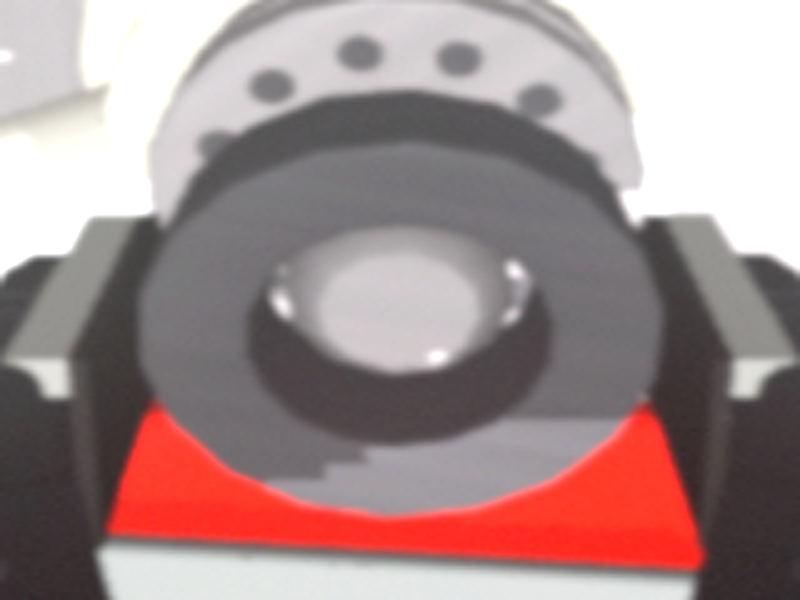

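Threaded with no lateral force. Lower and release.

step_arm([
  [[0, 0, -0.4, 0], [0, 0, -0.8, 0], [0, 0, -1.2, 0], [0, 0, -1.6, 0], [0, 0, -2, 0], [0, 0, -2.3, 0], [0, 0, -2.3, 0], [0, 0, -2.3, 0]],
])

```text
clock: 30.62
position: [0.533, -0.0588, 0.25]
tool_rot: [-3.139, -0.001, -0.004]
force: [-0.4, 0.1, -2.7]
grip_width: 0.0489
```

step_arm([
  [[0, 0, 0, 0], [0, 0, 0, 0], [0, 0, 0, 0], [0, 0, 0, 0], [0, 0, 0, 0], [0, 0, 0, 0], [0, 0, 3, 0], [0, 0, 7, 0], [0, 0, 11, 0], [0, 0, 12, 0], [0, 0, 12, 0]],
], jaw=0)

```text
clock: 31.53
position: [0.5335, -0.059, 0.3731]
tool_rot: [-3.139, -0.006, -0.004]
force: [-0.1, 1.2, -1.2]
grip_width: 0.0855
```

```bash
python3 - <<'E'
from h import *
o=bot.observe();print(o['position'],o['tool_rot'],o['grip_width'],o['force'])
d=shot('scene','s28.png')
x,y=map(int,proj(d,[.533,-.059,.08])); cv2.imwrite('pics/s28c.png',cv2.convertScaleAbs(cv2.resize(d['pixels'][y-50:y+50,x-60:x+60],None,fx=5,fy=5,interpolation=cv2.INTER_CUBIC),alpha=1.3))
t=shot('top','t28.png')
E
```

```text
[ 0.53352663 -0.05897687  0.37308192] [-3.13888142 -0.00605058 -0.00418907] 0.08550025973907166 [-0.07205522  1.2241824  -1.24315985]
```

View pics/s28c.png

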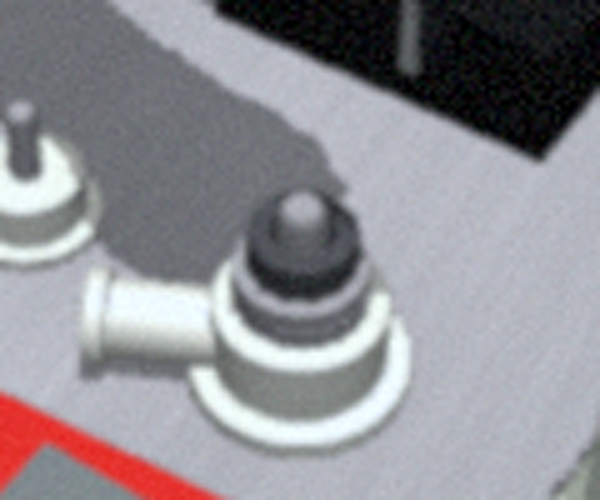

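The collar rests on the plates. Back to the lid on the board.

step_arm([
  [[0.3, -3, 0, 0.12], [0.6, -6, 0, 0.24], [0.9, -9, 0, 0.36], [1.2, -12, 0, 0.48], [1.5, -15, 0, 0.6], [1.8, -18, 0, 0.72], [2.1, -21, 0, 0.84], [2.4, -24.8, 0, 0.96], [2.4, -24.8, 0, 1.08], [2.4, -24.8, -2, 1.2], [2.4, -24.8, -4, 1.34], [2.4, -24.8, -6, 1.484]],
])

```text
clock: 32.63
position: [0.5564, -0.3066, 0.3076]
tool_rot: [-3.138, -0.003, 1.452]
force: [0.2, -0.5, -0.0]
grip_width: 0.0857
```

step_arm([
  [[0, 0, 0, 0], [0, 0, 0, 0]],
])

```text
clock: 32.8
position: [0.5558, -0.3067, 0.3056]
tool_rot: [-3.134, -0.005, 1.448]
force: [-0.1, -0.3, -0.4]
grip_width: 0.0856
```

```bash
python3 - <<'E'
from h import *
o=bot.observe();print(o['position'],o['tool_rot'],o['grip_width'],o['force'])
d=shot('wrist','w29.png')
E
```

```text
[ 0.55575744 -0.30667683  0.30563193] [-3.13400649 -0.00469826  1.44792511] 0.08559790563803273 [-0.13004371 -0.31132617 -0.37540465]
```

View pics/w29.png

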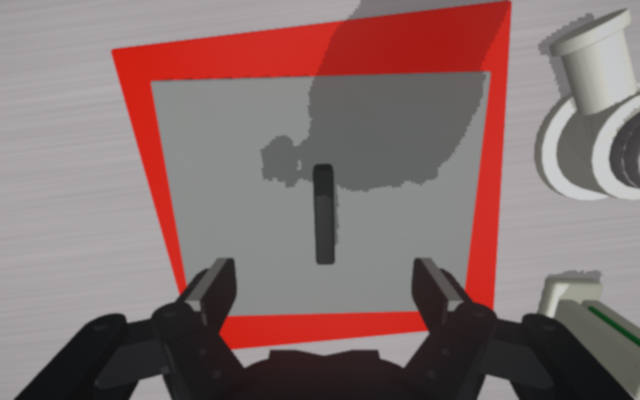

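step_arm([
  [[0.22, 0, -2, 0.032], [0.22, 0, -5, 0.032], [0.22, 0, -8, 0.032], [0.22, 0, -9.5, 0.032], [0.22, 0, -9.8, 0.032], [0.22, 0, -9.8, 0.032], [0.22, 0, -9.8, 0.032]],
])

```text
clock: 33.43
position: [0.559, -0.3071, 0.2106]
tool_rot: [-3.138, -0.003, 1.477]
force: [0.4, 0.5, 0.5]
grip_width: 0.0852
```

step_arm([
  [[0, 0, 0, 0], [0, 0, 0, 0], [0, 0, 0, 0], [0, 0, 0, 0], [0, 0, 0, 0], [0, 0, 0, 0], [0, 0, 0, 0], [0, 0, 0, 0], [0, 0, 0, 0], [0, 0, 0, 0], [0, 0, 0, 0], [0, 0, 0, 0]],
], jaw=1, force=60)

```text
clock: 34.43
position: [0.5591, -0.3072, 0.211]
tool_rot: [-3.138, -0.003, 1.477]
force: [-1.1, 0.9, 6.5]
grip_width: 0.0146
```

step_arm([
  [[0, 0, 0.5, 0], [0, 0, 2, 0], [0, 0, 5, 0], [0, 0, 9, 0], [0, 0, 13, 0], [0, 0, 16, 0], [0, 0, 17, 0], [0, 0, 17, 0], [0, 0, 17, 0]],
])

```text
clock: 35.18
position: [0.5588, -0.307, 0.3804]
tool_rot: [-3.138, -0.003, 1.477]
force: [-0.1, -0.1, -1.6]
grip_width: 0.0146
```

```bash
python3 - <<'E'
from h import *
o=bot.observe();print(o['position'],o['tool_rot'],o['grip_width'],o['force'])
d=shot('wrist','w30.png')
E
```

```text
[ 0.55883198 -0.3069714   0.38040048] [-3.13769632e+00 -2.95391066e-03  1.47740122e+00] 0.014585877303560549 [-0.0659611  -0.08963119 -1.55110368]
```

View pics/w30.png

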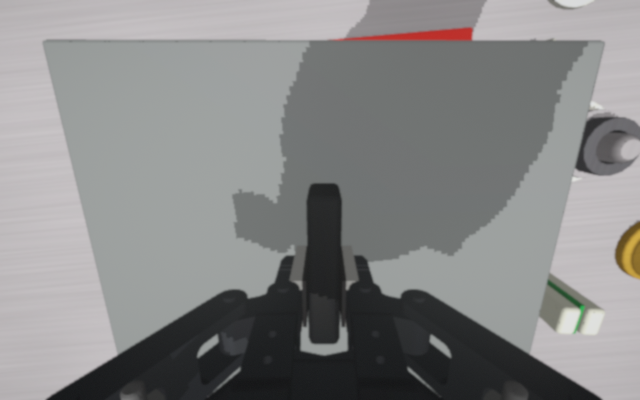

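Lid is level in the grip. Returning it over the tub (target TCP 0.488, 0.263, yaw 1.48; home at z about 0.268).

step_arm([
  [[-0.5, 4, 0, 0], [-1, 8, 0, 0], [-1.5, 12, 0, 0], [-2, 16, 0, 0], [-2.5, 20, 0, 0], [-3, 24, 0, 0], [-3.5, 28, 0, 0], [-4, 32, 0, 0], [-4.5, 36, 0, 0], [-5, 40, 0, 0], [-5.5, 44, 0, 0], [-6, 48, 0, 0]],
])

```text
clock: 36.23
position: [0.4977, 0.1749, 0.3777]
tool_rot: [-3.134, -0.002, 1.478]
force: [1.6, -0.5, -2.8]
grip_width: 0.0146
```

step_arm([
  [[-0.6, 4, 0, 0], [-1, 7, 0, 0], [-1, 8.2, 0, 0], [-1, 8.2, -2, 0], [-1, 8.2, -5, 0], [-1, 8.2, -8, 0], [-1, 8.2, -8, 0], [-1, 8.2, -8, 0]],
])

```text
clock: 36.9
position: [0.4873, 0.2563, 0.2961]
tool_rot: [-3.13, 0.001, 1.477]
force: [-0.3, 0.5, -1.0]
grip_width: 0.0145
```

```bash
python3 - <<'E'
from h import *
o=bot.observe();print(o['position'],o['tool_rot'],o['grip_width'],o['force'])
shot('wrist','w31.png');shot('scene','s31.png')
E
```

```text
[0.48729365 0.25634004 0.29607511] [-3.12994098e+00  9.19220062e-04  1.47724180e+00] 0.014534124807741987 [-0.25569967  0.48429622 -1.02948058]
```

View pics/s31.png

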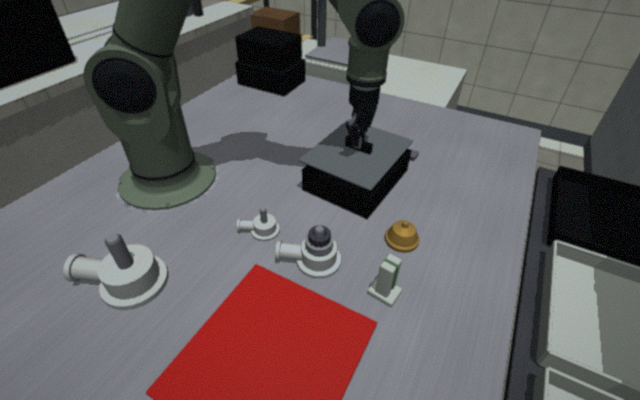

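step_arm([
  [[0.05, 0.7, 0, 0.003], [0.05, 0.7, 0, 0.003], [0.05, 0.7, 0, 0.003], [0.05, 0.7, 0, 0.003], [0.05, 0.7, 0, 0.003], [0.05, 0.7, 0, 0.003]],
])

```text
clock: 37.5
position: [0.4886, 0.2637, 0.2987]
tool_rot: [-3.134, -0.002, 1.48]
force: [-0.2, -0.6, -1.5]
grip_width: 0.0147
```

```bash
python3 - <<'E'
from h import *
o=bot.observe();print(o['position'],o['tool_rot'],o['grip_width'],o['force'])
s=shot('scene','s32.png')
cv2.imwrite('pics/s32c.png',cv2.convertScaleAbs(cv2.resize(s['pixels'][115:225,295:425],None,fx=5,fy=5,interpolation=cv2.INTER_CUBIC),alpha=2))
t=shot('top','t32.png')
cv2.imwrite('pics/t32c.png',cv2.convertScaleAbs(cv2.resize(t['pixels'][115:235,140:290],None,fx=5,fy=5,interpolation=cv2.INTER_CUBIC),alpha=1.6))
E
```

```text
[0.48858166 0.26371184 0.29869926] [-3.13402378e+00 -2.28276422e-03  1.47994969e+00] 0.0146501035391122 [-0.19770535 -0.62310117 -1.48826657]
```

View pics/s32c.png

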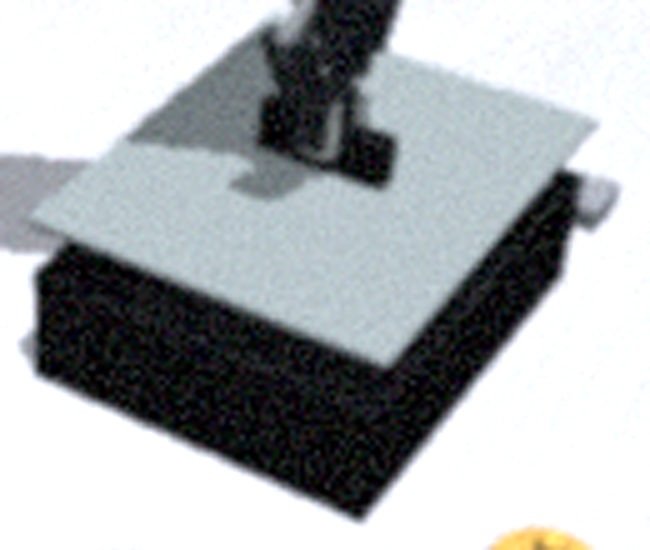

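View pics/t32c.png

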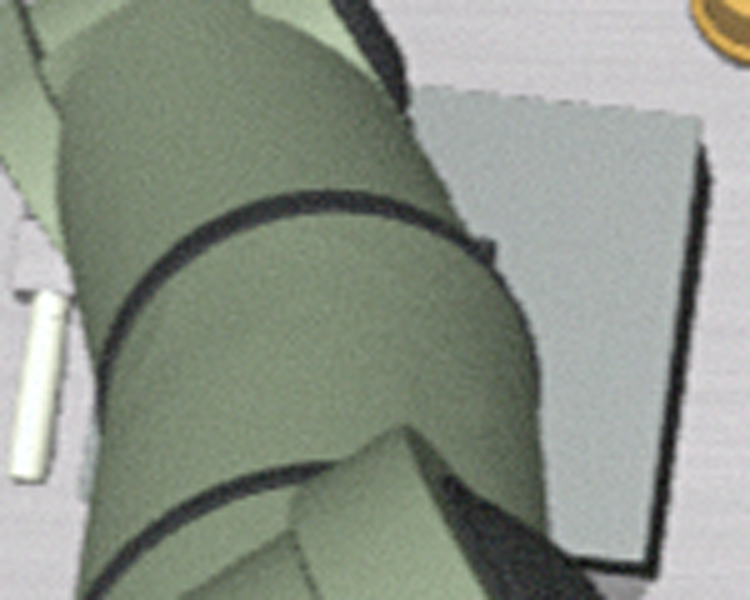

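```bash
python3 - <<'E'
from h import *
d=load('s32')
o=[(371.2,198.3),(301.7,168.3),(411.7,150.8)]
n=[(372.3,188.6),(301.4,158.3),(414.9,139.6)]
for a,b in zip(o,n):
    A=ray(d,*a,.081); 
    for z in (.107,.112,.117): print(z,(ray(d,*b,z)-A)[:2].round(4))
t=load('t32'); u=load('top0')
# right-top corner and right edge in top
A=ray(u,130+605/4-.4,110+130/4-.4,.081);B=ray(t,140+702/5-.4,115+118/5-.4,.112); print((B-A).round(4))
E
```

```text
0.107 [-0.0025  0.0057]
0.112 [-0.0007 -0.0001]
0.117 [ 0.001  -0.0059]
0.107 [-0.0053  0.0083]
0.112 [-0.0017  0.0023]
0.117 [ 0.002  -0.0038]
0.107 [-0.0017  0.0207]
0.112 [-0.0002  0.0125]
0.117 [0.0013 0.0044]
[0.001  0.0001 0.031 ]
```

Lid aligned with its original pose within ~2 mm. Lowering.

step_arm([
  [[-0.05, 0, -0.5, 0], [-0.05, 0, -1, 0], [-0.05, 0, -1.5, 0], [-0.05, 0, -1.8, 0], [-0.05, 0, -1.8, 0], [-0.05, 0, -1.8, 0]],
])

```text
clock: 38.1
position: [0.4881, 0.2637, 0.2803]
tool_rot: [-3.133, -0.002, 1.48]
force: [0.7, 0.1, -1.4]
grip_width: 0.0146
```

step_arm([
  [[0, 0, -0.4, 0], [0, 0, -0.8, 0], [0, 0, -1.1, 0], [0, 0, -1.1, 0], [0, 0, -1.1, 0]],
])

```text
clock: 38.52
position: [0.488, 0.2637, 0.2691]
tool_rot: [-3.133, -0.002, 1.48]
force: [-0.3, -0.2, -2.0]
grip_width: 0.0149
```

```bash
python3 - <<'E'
from h import *
o=bot.observe();print(o['position'],o['tool_rot'],o['grip_width'],o['force'],o['moment'])
s=shot('scene','s33.png')
cv2.imwrite('pics/s33c.png',cv2.convertScaleAbs(cv2.resize(s['pixels'][115:225,295:425],None,fx=5,fy=5,interpolation=cv2.INTER_CUBIC),alpha=2))
E
```

```text
[0.48803446 0.26365489 0.26906845] [-3.13316122e+00 -1.58349585e-03  1.47994058e+00] 0.014913653560130087 [-0.29845986 -0.17118865 -2.04051672] [-0.03402106 -0.02272659  0.02940512]
```

View pics/s33c.png

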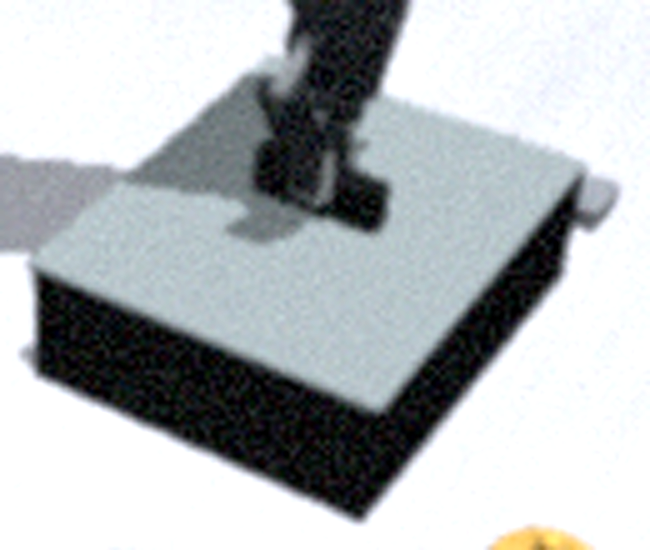

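step_arm([
  [[0, 0, -0.2, 0], [0, 0, -0.35, 0], [0, 0, -0.35, 0], [0, 0, -0.35, 0]],
])

```text
clock: 38.9
position: [0.4881, 0.2637, 0.2679]
tool_rot: [-3.134, -0.003, 1.48]
force: [-13.0, -6.4, 42.4]
grip_width: 0.0148
```

Contact at z=0.268, the predicted home height. Relaxing and releasing.

step_arm([
  [[0, 0, 0.05, 0], [0, 0, 0.05, 0]],
])

```text
clock: 39.07
position: [0.4883, 0.2638, 0.2691]
tool_rot: [-3.135, -0.003, 1.48]
force: [-0.0, 0.9, -2.8]
grip_width: 0.0145
```

step_arm([
  [[0, 0, 0, 0], [0, 0, 0, 0], [0, 0, 0, 0], [0, 0, 0, 0], [0, 0, 0, 0], [0, 0, 0, 0], [0, 0, 2, 0], [0, 0, 5, 0], [0, 0, 9, 0], [0, 0, 13, 0], [0, 0, 15, 0], [0, 0, 15, 0]],
], jaw=0)

```text
clock: 40.07
position: [0.4889, 0.264, 0.4238]
tool_rot: [-3.141, -0.008, 1.479]
force: [-0.0, 0.3, -0.7]
grip_width: 0.0852
```

```bash
python3 - <<'E'
from h import *
o=bot.observe();print(o['position'],o['tool_rot'],o['grip_width'],o['force'],o['moment'])
s=shot('scene','s34.png')
cv2.imwrite('pics/s34c.png',cv2.convertScaleAbs(cv2.resize(s['pixels'][120:220,295:425],None,fx=6,fy=6,interpolation=cv2.INTER_CUBIC),alpha=1.6))
cv2.imwrite('pics/s34d.png',cv2.convertScaleAbs(cv2.resize(s['pixels'][200:300,260:420],None,fx=5,fy=5,interpolation=cv2.INTER_CUBIC),alpha=1.4))
shot('wrist','w34.png')
E
```

```text
[0.48889763 0.2640314  0.42379493] [-3.14062873 -0.00780081  1.47945564] 0.08518530571725917 [-0.01248962  0.26214812 -0.71086947] [ 0.04959489 -0.02455455  0.02844825]
```

View pics/s34c.png

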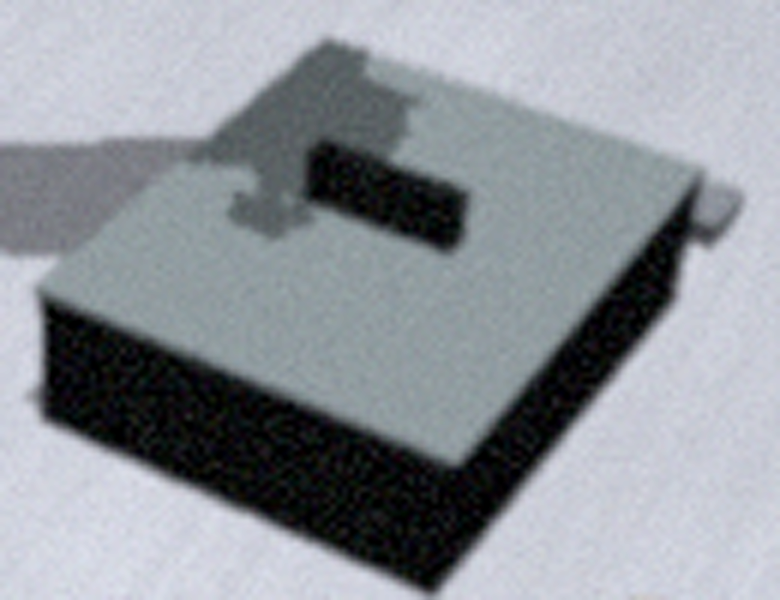

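View pics/s34d.png

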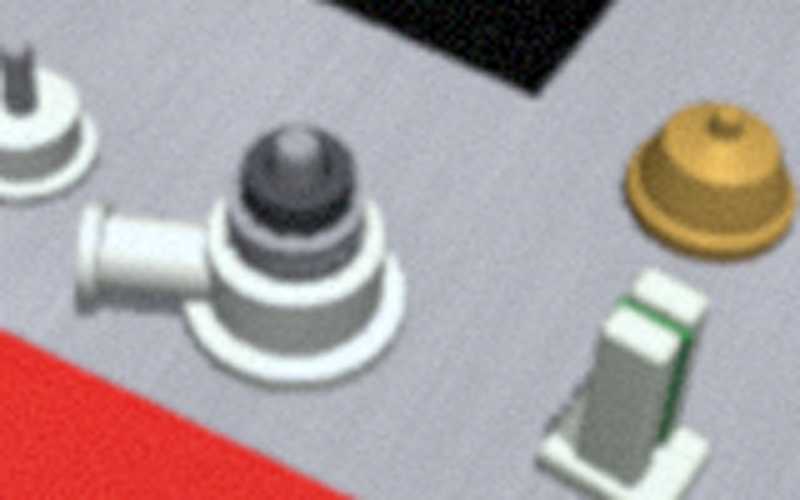

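View pics/w34.png

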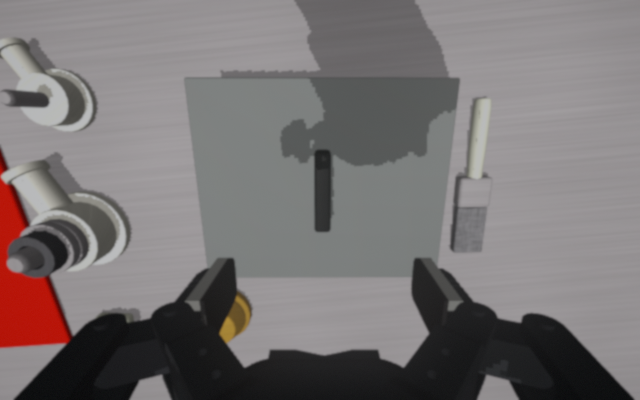

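The lid matches its original picture to about 2 px in a 6x crop, and the stack (two plates, collar, spindle tip showing) looks level. Handing in.

```bash
python3 - <<'E'
from h import *
a=load('s0bar'.replace('s0bar','scene0')); b=load('s34')
A=cv2.cvtColor(a['pixels'],cv2.COLOR_BGR2GRAY); B=cv2.cvtColor(b['pixels'],cv2.COLOR_BGR2GRAY)
for n,(x0,x1,y0,y1) in dict(lid=(300,420,125,215),bell=(380,425,215,255),sharp=(362,408,248,308)).items():
    print(n,cv2.phaseCorrelate(A[y0:y1,x0:x1].astype(np.float32),B[y0:y1,x0:x1].astype(np.float32)))
print(bot.observe()['force'],bot.observe()['clock'])
print(bot.job_done())
E
```

```text
lid ((-0.0753042636866752, -0.1039307016640052), 0.9753208365263762)
bell ((0.46720238295814553, -0.023683069208143337), 0.9145034223132663)
sharp ((-0.08761013074708401, 0.017436962307279202), 1.029312033785714)
[-0.71084417  0.03193582 -0.69412061] 40.1667
the job is handed in; nothing more can be done
None
```

I fitted up the middle-sized head and handed the job in at 40.2 s. It reports no verdict, so the results below are my own checks.

- **Plates:** Only two plates were on the board. Both are on the spindle, face up.
- **Collar:** I did not feel for it. With the lid off it showed faintly in both fixed cameras, so I located it by sight and the wrist view agreed. It now rests on the plates.
- **Lid:** It waited on the red board while I worked and is home on the tub again. It met its seat at the expected height, pressing back with about 42 N before I let go.

**Last checks:**
- The lid is within about 0.1 px of its picture at the start.
- The bell and sharpener are within 0.5 px of theirs. The brush was only looked at by eye, lying beside the tub.
- The stack looks level, with the spindle tip showing above the collar. I judged this by eye and did not measure its final offset or height.
- The gripper is open and about 15 cm above the lid, with force readings at noise level.

**One disagreement:** The wrist camera placed the plates about 2 mm further along y than the top camera. I lined up each part on the spindle tip by the view through its bore, and none showed a sideways push when lowered.

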